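Change over a batch of felted cups under the pressing comb

TASK

The cups under the pressing comb have dried: pull the comb straight up off its base, stand it on the clear bench in front of the base, and set the finished cups upright in the shallow tray. Stand every freshly glued cup from the right side of the bench fully in a recess of the base, any cup in any recess, then lower the comb gently so that each pad enters its cup and both end dowels their sockets, and press it down firmly until it has snapped fully home at both ends; leave it there. Do not drop the comb into place, and do not shift the tape roll, the sanding block or the glue bottle beside it.

Things in the scene. Friction and masses are not known exactly. Their poses are not given: they have to be found in the camera images.
- press_base: wooden pressing base, fixed: board 96 mm (its x) by 336 mm (its y) by 20 mm with four round recesses, 55 mm wide and 10 mm deep, in a row along y at -93, -31, 31 and 93 mm, and a dark socket block (42 x 37 mm, top 66 mm above the bench) at y = -142 and +142 mm. Origin: centre of the underside, on the bench; z up
- socket_a (a point): mouth of the upright bore (21 mm wide, 38 mm deep) in the socket block at y = +142 mm of the base. A spring ball stands out in the bore 8 mm below the mouth: the two catches hold the comb up, 17 to 23 mm above its final height, until it is pushed down with some 8 to 12 N besides its weight; then it snaps home. A pull of some 15 to 20 N frees it
- socket_b (a point): mouth of the same bore with its catch in the socket block at y = -142 mm of the base
- recess_1 (a point): centre of the floor of recess 1 of the pressing base, 10 mm above the bench; a cup that stands fully in the recess has its origin here
- recess_2 (a point): centre of the floor of recess 2 of the pressing base, 10 mm above the bench; a cup that stands fully in the recess has its origin here
- recess_3 (a point): centre of the floor of recess 3 of the pressing base, 10 mm above the bench; a cup that stands fully in the recess has its origin here
- recess_4 (a point): centre of the floor of recess 4 of the pressing base, 10 mm above the bench; a cup that stands fully in the recess has its origin here
- comb_seat (a point): point of the pressing base, 36 mm above the bench at the board's middle, axes as the base's: the comb's origin lies here when the comb is fully home (the bar then rests on both socket blocks, the bar's top is 88 mm and the grip's top 135 mm above the bench)
- press_comb: pressing comb, 0.4 kg, balanced, same both ways round: pale bar 36 mm (its x) by 322 mm (y) by 22 mm; below it six teeth 30 mm long: four cork-ended pads 28 mm thick at y = -93, -31, 31, 93 mm, a tapered steel dowel 18 mm thick at y = -142 and 142 mm. At first home on the base. Origin: middle, at the teeth's ends; bar underside 30 mm, top 52 mm above it; z up
- comb_grip (a point): middle of the comb's dark wooden grip, 86 mm above the comb's origin: a bar 22 mm (comb's x) by 118 mm (comb's y) by 25 mm tall on two posts, with 22 mm free between it and the bar below. Axes as the comb's
- felt_cup_1: freshly glued cup: turned wooden cup, pale, with a felt disc (dark red) glued on its inner floor; 52 mm across, 50 mm tall, 45 g, open at the top (bore about 36 mm, inner floor 22 mm above the underside); stands upright on the bench at first. Absent in some starts (then None). Origin: centre of its underside; z up
- felt_cup_2: freshly glued cup: turned wooden cup, tan, with a felt disc (dark blue) glued on its inner floor; 52 mm across, 50 mm tall, 45 g, open at the top (bore about 36 mm, inner floor 22 mm above the underside); stands upright on the bench at first. Absent in some starts (then None). Origin: centre of its underside; z up
- felt_cup_3: freshly glued cup: turned wooden cup, pale, with a felt disc (green) glued on its inner floor; 52 mm across, 50 mm tall, 45 g, open at the top (bore about 36 mm, inner floor 22 mm above the underside); stands upright on the bench at first. Absent in some starts (then None). Origin: centre of its underside; z up
- felt_cup_4: freshly glued cup: turned wooden cup, tan, with a felt disc (orange) glued on its inner floor; 52 mm across, 50 mm tall, 45 g, open at the top (bore about 36 mm, inner floor 22 mm above the underside); stands upright on the bench at first. Absent in some starts (then None). Origin: centre of its underside; z up
- done_cup_1: finished cup with a grey felt disc, same size as felt_cup_1; if present it stands at first in recess_1 under the comb. Absent in many starts (then None). Origin: centre of its underside; z up
- done_cup_2: finished cup with a grey felt disc, same size as felt_cup_1; if present it stands at first in recess_2 under the comb. Absent in many starts (then None). Origin: centre of its underside; z up
- done_cup_3: finished cup with a grey felt disc, same size as felt_cup_1; if present it stands at first in recess_3 under the comb. Absent in many starts (then None). Origin: centre of its underside; z up
- done_cup_4: finished cup with a grey felt disc, same size as felt_cup_1; if present it stands at first in recess_4 under the comb. Absent in many starts (then None). Origin: centre of its underside; z up
- tray: fixed shallow open tray of pale plywood for the finished cups, 180 mm (its x) by 130 mm (its y), 18 mm tall, walls 6 mm thick, empty at first. Origin: centre of its underside; z up
- tray_in (a point): centre of the tray's inner floor (inside 168 mm along x by 118 mm along y), axes as the tray's; a cup in the tray stands on this level
- glue: bystander (the nearer of two alike): white wood-glue bottle with green label and orange nozzle, 55 x 60 mm, 204 mm tall; origin at the centre of its underside
- tape: bystander: roll of masking tape lying flat, 96 mm across, 25 mm tall; origin at the centre of its underside
- sander: bystander: brown cork sanding block, about 112 x 123 mm over its slanted length, 35 mm tall; origin at the centre of its underside

How it is judged:
By the outcome, as a careful person would: the job done as asked, in the order asked, and still so for the second after the job is handed in, with the robot touching nothing.
Of done_cup_1, done_cup_2, done_cup_3, done_cup_4 only 1 to 2 are there at a start; the rules pass over those that are not, and their reading is None.
Of felt_cup_1, felt_cup_2, felt_cup_3, felt_cup_4 only 2 to 4 are there at a start; the rules pass over those that are not, and their reading is None.
At some moment in a run one of felt_cup_1, felt_cup_2, felt_cup_3, felt_cup_4 may be knocked a few centimetres aside while the robot is not near it.
It also fails if it takes over 210 s, if anything falls off the work surface, if the arm or the gripper's body presses on something with over 40 N, if the wrist force passes 120 N, or if a joint passes its speed limit or range.

ROBOT

A 6-joint arm with a two-finger parallel gripper is mounted at the origin on a cart in front of the work surface, level with it; the furniture and walls round the work are solid. World frame = base frame: x ahead of the robot, y to its left, z up, the work surface at z = 0. Lengths are in m, angles in degrees, forces in N, time in s.
With the tool pointing down it reaches from about 0.35 to 0.875 m from the base axis. Payload 4.2 kg.
Tool frame: the origin (TCP) lies on the centre line of the jaws, within the pads' length; the fingertips stand 19 mm ahead of it and the grasp point (between the pads) is the TCP; x points along the fingers, y is the direction in which the jaws open and shut, and the axes are right-handed (so a half turn about x gives the same grasp; the last joint's range is limited). The gripper opens to 87 mm and grips with 3 to 60 N. Pads are 19 mm wide; open, the fingers measure 117 mm over their backs; the gripper's body (75 mm by 190 mm) begins 51 mm behind the grasp point.
Start: joints at [-49.698, 22.042, 0.453, 0, -68.411, -14.817], TCP at [0.269, -0.564, 0.242] pointing down, gripper open.
Joint ranges: [-179.83, 179.83], [-69.29, 118.12], [-61.27, 80.66], [-181.25, 117.63], [-171.15, -9.14], [-177.46, 177.46]. Speed limits (degrees/s): [159.86, 159.86, 180, 180, 180, 180].

INTERFACE

Orientations are given as a 3x3 rotation matrix whose columns are the frame's x, y, z axes.
In Python, from station import * gives the robot as it stands.
- The arm moves only by the shell command python3 -m creep 'ROWS'. ROWS is JSON, a list of rows, each a list of 5 numbers: the opening, from 0 (shut) to 1 (fully open), then the shift along the world's x, y, z in mm, then the turn about the world's z in rad. In form: [[jaw, x, y, z, turn], ...]. A call has exactly 8 rows; each row is the pose to reach, as a shift and turn from the pose measured when the call began; what a row does not reach only later rows make up. A row lasts 1/10 s, in which the tool goes at most 50 mm and 8.59 degrees, less where a joint would pass 70% of its speed; a pose out of reach is approached as far as the arm can. A call with a gripper value outside its range is refused whole. The fingers move at their own pace and stop on an object; the grip force is fixed at half the most. Time passes only in rows, so rows that repeat a pose let the fingers close, or fill a call up. It gives the time, the measured TCP pose, the force and the opening at its end, in the units of the state.
- sense(): the state, without advancing time (a new reading comes with each control period).
- capture(name): name is "side" or "top"; returns a dict with "image" (420x560x3 uint8, blue, green, red), "z_map" (420x560 float32, m along the optical axis (not along the pixel's ray), 0 where there is no reading), "mtx" (3x3 intrinsics, pixels), "k1" (the pictures are not rectified: a ray, as slopes to the right and down, at radius r is drawn at 1 + k1 r^2 times it, then the intrinsics apply), "eye" and "attitude" of the camera in the world. Camera axes: x right, y up, looking along -z (the intrinsics and any distortion apply to the point x, -y, -z); pixel columns grow to the right and rows downward; lengths in m; the calibration is good to about 2 mm. A picture is of the moment at which its call begins.
- finish_job(): hands the job in, once; it reports no verdict.
Trained networks look in a picture, given as the dict that the camera call returned (one of the last four; its "shot" number tells which), for a name from the list of things; names that differ only in an ending like _2 or _b are one class to them, and where a whole thing is asked for, a point or a joint stands for the part that bears it (a point fixed in the world has none). Each returns a list of dicts, best first, with "confidence" (0 to 1); they miss things now and then, are a little off and sometimes report something else, mostly with a low value. They report only what shows in the picture. A call takes as long as a camera call.
- look_for(picture, thing): "box" ([left, top, right, bottom] in pixels, round what is visible of it).
- mark_of(picture, thing): "centre" ([column, row] in pixels: a listed point, or the origin of a listed thing).
The state is a dict: "time_s": time; "joints": joint angles; "joint_velocities": joint speeds; "effort": joint torques, N m; "tcp_pos": TCP position; "ee_rot": TCP orientation; "wrist_force": force on the tool from outside, world axes, zero at the start; "moment": the same for the moment, N m; "gripper_width": opening from 0.0 (shut) to 1.0 (fully open).
Only numpy, scipy, OpenCV 4.12 (cv2) and the standard library are available. Lean on these libraries where they do the work, as an engineer would, in place of code of your own. Each camera call takes 0.05 s, during which the arm holds its last target.

## Working session

There is one attempt and no reset: what is moved stays moved. The work goes in short steps, Python scripts to look and compute and a shell command to move; the robot and the scene stay as the last step left them, time stands still between calls to the robot, and variables do not carry over. Pictures are saved under pics/ and viewed, and the job is handed in when it is done.

```bash
ls; mkdir -p pics; cat > h.py <<'E'
from station import *
import numpy as np, cv2
def px2w(p,u,v,z=None,depth=None):
    K=p["mtx"];k1=p["k1"]
    xd=(u-K[0][2])/K[0][0]; yd=(v-K[1][2])/K[1][1]
    x,y=xd,yd
    for _ in range(20):
        s=1+k1*(x*x+y*y); x,y=xd/s,yd/s
    d=np.array([x,-y,-1.0]); R=np.array(p["attitude"]); e=np.array(p["eye"])
    dw=R@d
    if depth is not None: return e+dw*depth
    return e+dw*(z-e[2])/dw[2]
def w2px(p,P):
    K=p["mtx"];k1=p["k1"]
    c=np.array(p["attitude"]).T@(np.array(P)-np.array(p["eye"]))
    x,y=c[0]/-c[2],-c[1]/-c[2]
    s=1+k1*(x*x+y*y)
    return np.array([K[0][0]*x*s+K[0][2],K[1][1]*y*s+K[1][2]])
def cloud(p):
    K=np.array(p["mtx"]);k1=p["k1"];z=p["z_map"];h,w=z.shape
    v,u=np.mgrid[0:h,0:w]
    xd=(u-K[0,2])/K[0,0]; yd=(v-K[1,2])/K[1,1]; x,y=xd,yd
    for _ in range(20):
        s=1+k1*(x*x+y*y); x,y=xd/s,yd/s
    d=np.stack([x,-y,-np.ones_like(x)],-1)*z[...,None]
    P=d@np.array(p["attitude"]).T+np.array(p["eye"])
    P[z==0]=np.nan
    return P
E
python3 - <<'E'
from h import *
for n in ("top","side"):
    p=capture(n); cv2.imwrite(f"pics/{n}0.png",p["image"])
    print(n,p["mtx"],p["k1"],p["eye"],p["attitude"])
    for t in ("press_base","press_comb","comb_grip","felt_cup_1","done_cup_1","tray","tray_in","glue","tape","sander","socket_a","recess_1"):
        m=mark_of(p,t); b=look_for(p,t)
        print(t,[(np.round(x["centre"],1).tolist(),round(x["confidence"],2)) for x in m],[(np.round(x["box"]).tolist(),round(x["confidence"],2)) for x in b])
print(sense())
E
```

```text
pics
top [[400.2329283    0.         277.13069134]
 [  0.         400.2329283  204.81803552]
 [  0.           0.           1.        ]] 0.010192897146409753 [0.4396251  0.08466846 1.18902365] [[ 0.01459464  0.9969366  -0.07684014]
 [-0.99989296  0.01447232 -0.00214844]
 [-0.00102981  0.07686328  0.99704111]]
press_base [([295.1, 192.6], 0.94), ([420.0, 202.8], 0.34)] [([237.0, 173.0, 353.0, 208.0], 0.89), ([388.0, 149.0, 422.0, 185.0], 0.33)]
press_comb [([295.3, 189.4], 0.67), ([297.5, 184.5], 0.46)] [([238.0, 178.0, 355.0, 194.0], 0.73)]
comb_grip [([297.4, 182.8], 0.87)] [([389.0, 150.0, 420.0, 186.0], 0.67), ([237.0, 174.0, 352.0, 206.0], 0.18)]
felt_cup_1 [([421.2, 202.2], 0.89), ([380.4, 237.3], 0.72), ([387.6, 196.4], 0.68), ([415.3, 240.0], 0.63), ([292.9, 191.4], 0.52)] [([380.0, 185.0, 402.0, 208.0], 0.88), ([373.0, 226.0, 391.0, 247.0], 0.87), ([409.0, 233.0, 433.0, 247.0], 0.77), ([413.0, 194.0, 438.0, 212.0], 0.55)]
done_cup_1 [([414.8, 237.6], 0.47), ([287.8, 192.3], 0.46), ([302.7, 188.6], 0.45)] []
tray [([196.5, 203.7], 0.68)] [([172.0, 172.0, 223.0, 238.0], 0.7)]
tr
[... 2769 characters left out ...]
1e-06,
       -6.84129340e+01, -1.48152268e+01]), 'joint_velocities': array([ 0.08046317,  0.08250815, -0.05267054, -0.09075725, -0.06430695,
       -0.03352538]), 'effort': array([-5.76720777e-04, -3.90460968e+01,  1.87618071e+01,  4.22426417e+00,
        1.54674822e-02, -2.14465109e-05]), 'tcp_pos': array([ 0.26893542, -0.56414132,  0.24156196]), 'ee_rot': array([[-1.15568604e-05, -4.30312592e-01,  9.02679939e-01],
       [ 1.35900551e-05,  9.02679939e-01,  4.30312592e-01],
       [-1.00000000e+00,  1.72405327e-05, -4.58417421e-06]]), 'wrist_force': array([ 1.24175135, -0.26089805,  0.08669512]), 'moment': array([-0.06382948, -0.02686758, -0.01577503]), 'gripper_width': 0.9983950686369122}
```

```bash
python3 - <<'E'
import cv2
a=cv2.imread("pics/top0.png");cv2.imwrite("pics/top0z.png",cv2.resize(a[140:300,90:450],None,fx=2.2,fy=2.2,interpolation=cv2.INTER_CUBIC))
b=cv2.imread("pics/side0.png");cv2.imwrite("pics/side0z.png",cv2.resize(b[130:350,160:400],None,fx=2.7,fy=2.7,interpolation=cv2.INTER_CUBIC))
E
```

```text
(no output)
```

View pics/top0z.png

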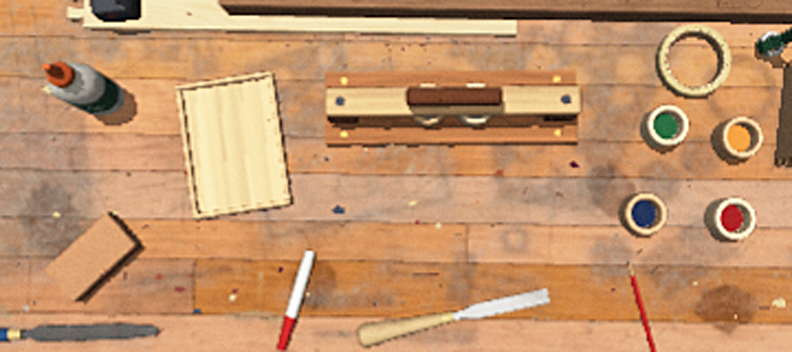

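View pics/side0z.png

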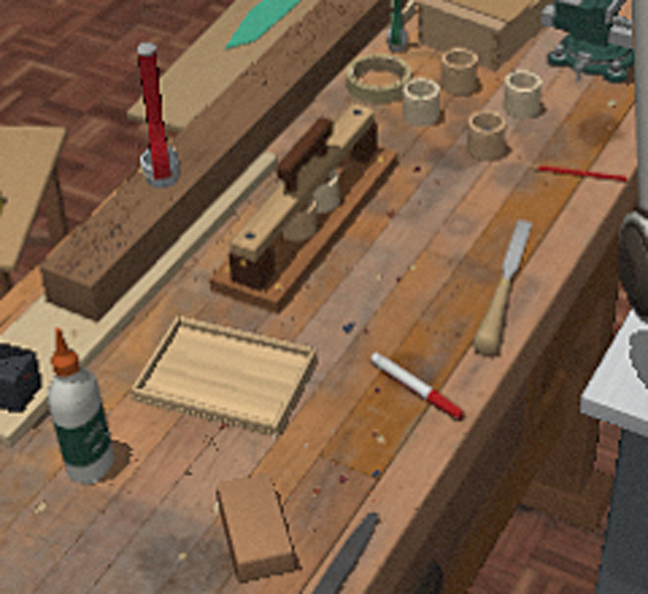

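View pics/top0.png

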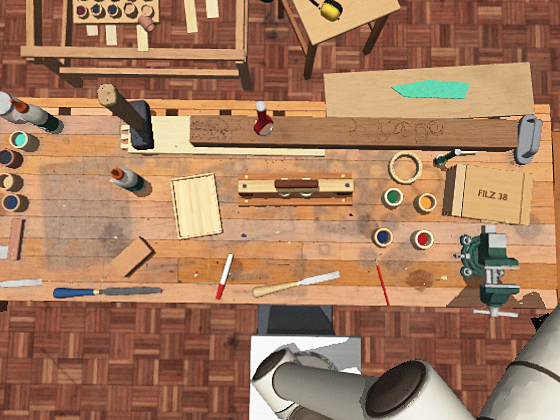

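The top view shows four glued cups at pixels (393,197), (426,202), (382,238) and (423,239). Two done cups sit under the middle of the comb, and the tray is left at (196,205). Next I measure from depth.

```bash
cat >> h.py <<'E'
def rectfit(P,zl,zh,xl,xh,yl,yh):
    m=(P[...,2]>zl)&(P[...,2]<zh)&(P[...,0]>xl)&(P[...,0]<xh)&(P[...,1]>yl)&(P[...,1]<yh)
    Q=P[m]
    r=cv2.minAreaRect((Q[:,:2]*1000).astype(np.float32))
    return len(Q),r,Q.mean(0),np.nanmedian(Q[:,2])
def circ(P,c,zl=0.042,zh=0.06,r=0.04):
    m=(P[...,2]>zl)&(P[...,2]<zh)&(np.hypot(P[...,0]-c[0],P[...,1]-c[1])<r)
    Q=P[m]
    (x,y),rr=cv2.minEnclosingCircle((Q[:,:2]*1000).astype(np.float32))
    return len(Q),round(x,1),round(y,1),round(rr,1),np.round(np.median(Q[:,2])*1000,1)
E
python3 - <<'E'
from h import *
p=capture("top");P=cloud(p)
print("floor",np.nanmedian(P[250:270,300:340],axis=(0,1)))
for u,v in [(393,197),(426,202),(382,238),(423,239)]:
    c=px2w(p,u,v,0.05); print(c,circ(P,c))
c=px2w(p,296,188,.088);print(c)
print("bar",rectfit(P,.08,.095,c[0]-.06,c[0]+.06,c[1]-.2,c[1]+.2))
print("grip",rectfit(P,.12,.145,c[0]-.06,c[0]+.06,c[1]-.2,c[1]+.2))
print("board",rectfit(P,.015,.024,c[0]-.09,c[0]+.09,c[1]-.2,c[1]+.2))
c=px2w(p,196,205,.018);print(c,rectfit(P,.008,.024,c[0]-.12,c[0]+.12,c[1]-.12,c[1]+.12))
for n,u,v,h in (("tape",404,167,.025),("sander",131,257,.035),("glue",118,172,.2),("pen",224,277,0.01),("chisel",296,285,0.01),("box",490,193,.05),("beam",360,130,.05),("benchfrontedge",250,302,0)):
    print(n,px2w(p,u,v,h),P[v,u])
for x in(0.4,0.45,.5): print(x,w2px(p,[x,.05,0]))
q=capture("side");PS=cloud(q);c=px2w(p,296,188,.088)
for zl,zh in((.08,.095),(.12,.145),(.015,.024)): print("side",rectfit(PS,zl,zh,c[0]-.09,c[0]+.09,c[1]-.2,c[1]+.2))
for u,v in [(393,197),(426,202),(382,238),(423,239)]:
    c=px2w(p,u,v,0.05); print(circ(PS,c))
E
```

```text
floor [ 0.3709821  -0.04085988  0.00156858]
[ 0.55459697 -0.24336283  0.05      ] (135, 557.3, -244.6, 26.6, np.float64(51.0))
[ 0.54162439 -0.33711012  0.05      ] (150, 543.2, -340.2, 26.7, np.float64(51.1))
[ 0.43743726 -0.21134779  0.05      ] (131, 442.2, -215.8, 26.4, np.float64(51.2))
[ 0.43636824 -0.32714986  0.05      ] (146, 438.9, -329.1, 27.1, np.float64(51.5))
[0.57191986 0.03550061 0.088     ]
bar (1121, ((580.1886596679688, 37.01319885253906), (36.447662353515625, 319.2278137207031), 1.2464176416397095), array([0.57750712, 0.03922057, 0.0895567 ]), np.float64(0.08975601385950371))
grip (391, ((580.03515625, 36.23323059082031), (22.342924118041992, 114.49124145507812), 0.7261356711387634), array([0.5795347 , 0.03659735, 0.13552432]), np.float64(0.13573321228171253))
board (1511, ((580.2861328125, 35.77516174316406), (95.33264923095703, 335.3042907714844), 0.8599460124969482), array([0.57569453, 0.03662501, 0.02125788]), np.float64(0.021542409431963616))
[0.52588341 0.32518205 0.018     ] (1507, ((521.346923828125, 340.26177978515625), (223.12733459472656, 186.7071228027
[... 883 characters left out ...]
4), (41.33617401123047, 325.886962890625), 1.2678509950637817), array([0.5730657 , 0.0598004 , 0.08598236]), np.float64(0.08594897416568781))
side (177, ((573.7660522460938, 44.23267364501953), (29.02934455871582, 118.37652587890625), 4.171521186828613), array([0.57426868, 0.04662727, 0.1303046 ]), np.float64(0.1310111196783592))
side (569, ((571.5945434570312, 42.06256103515625), (345.01531982421875, 100.09349060058594), 88.86685180664062), array([0.55162339, 0.07046252, 0.01896366]), np.float64(0.018784283765669985))
(58, 549.0, -241.2, 34.5, np.float64(46.3))
(53, 543.0, -336.5, 30.6, np.float64(47.3))
(63, 438.9, -208.1, 27.9, np.float64(47.3))
(64, 435.5, -324.2, 29.8, np.float64(46.7))
```

```bash
python3 -m creep '[[1,311,600,0,1.14],[1,311,600,0,1.14],[1,311,600,0,1.14],[1,311,600,0,1.14],[1,311,600,0,1.14],[1,311,600,0,1.14],[1,311,600,0,1.14],[1,311,600,0,1.14]]'
```

```text
time_s: 3.4
tcp_pos: [0.4537, -0.2071, 0.242]
ee_rot: [[0.001, -1.0, -0.019], [-0.0, -0.019, 1.0], [-1.0, -0.001, -0.0]]
wrist_force: [0.8, 0.1, -0.3]
gripper_width: 0.998
```

```bash
python3 -m creep '[[1,125,243,0,0],[1,125,243,0,0],[1,125,243,0,0],[1,125,243,0,0],[1,125,243,0,0],[1,125,243,0,0],[1,125,243,0,0],[1,125,243,0,0]]'
python3 - <<'E'
from h import *
p=capture("side"); cv2.imwrite("pics/s1.png",cv2.resize(p["image"][100:280,180:360],None,fx=3.2,fy=3.2,interpolation=cv2.INTER_CUBIC))
p=capture("top");P=cloud(p)
# tray refine: rim
c=(.526,.325)
m=(P[...,2]>.013)&(P[...,2]<.024)&(abs(P[...,0]-c[0])<.12)&(P[...,1]>.25)&(P[...,1]<.41)
m=m.astype(np.uint8); n,l,s,_=cv2.connectedComponentsWithStats(m)
i=1+np.argmax(s[1:,4]);Q=P[l==i];print(s[1:],cv2.minAreaRect((Q[:,:2]*1000).astype(np.float32)))
E
```

```text
time_s: 4.2
tcp_pos: [0.5785, 0.0362, 0.2417]
ee_rot: [[0.0, -1.0, -0.02], [-0.001, -0.02, 1.0], [-1.0, -0.0, -0.001]]
wrist_force: [0.3, -0.4, -0.1]
gripper_width: 1.0
[[170 178  36  61 195]
 [187 220   1   1   1]
 [199 221   1   1   1]
 [182 231   1   1   1]
 [186 234   1   1   1]] ((505.88214111328125, 376.4691162109375), (193.02598571777344, 74.10018157958984), 30.774518966674805)
```

View pics/s1.png

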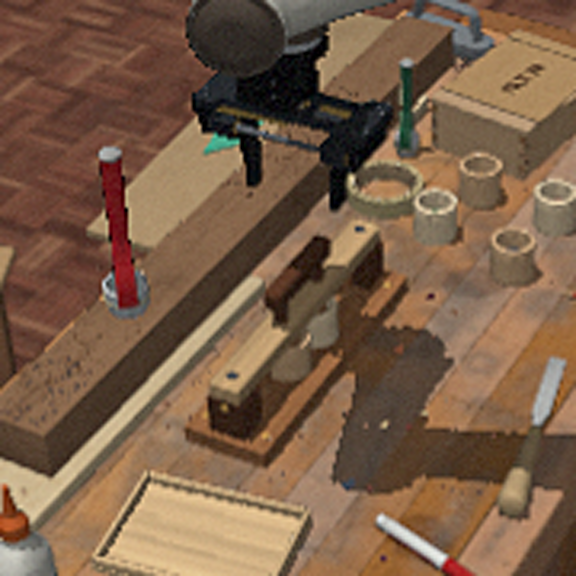

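The side view shows the open gripper above the comb, with the jaws spread across the grip. I'll descend and close.

```bash
python3 -m creep '[[1,0,0,-40,0],[1,0,0,-80,0],[1,0,0,-110,0],[1,0,0,-120,0],[1,0,0,-120,0],[1,0,0,-120,0],[1,0,0,-120,0],[1,0,0,-120,0]]'
python3 -m creep '[[0.5,0,0,0,0],[0.4,0,0,0,0],[0.3,0,0,0,0],[0.2,0,0,0,0],[0.1,0,0,0,0],[0.1,0,0,0,0],[0.1,0,0,0,0],[0.1,0,0,0,0]]'
```

```text
time_s: 5.1
tcp_pos: [0.579, 0.0353, 0.1238]
ee_rot: [[0.004, -1.0, -0.018], [0.0, -0.018, 1.0], [-1.0, -0.004, 0.0]]
wrist_force: [-0.3, -0.6, 0.3]
gripper_width: 1.001
time_s: 5.9
tcp_pos: [0.579, 0.0352, 0.1237]
ee_rot: [[0.004, -1.0, -0.018], [0.0, -0.018, 1.0], [-1.0, -0.004, 0.0]]
wrist_force: [0.1, -0.5, -0.5]
gripper_width: 0.355
```

```bash
python3 -m creep '[[0.1,0,0,0,0],[0,0,0,0,0],[0,0,0,0,0],[0,0,0,0,0],[0,0,0,0,0],[0,0,0,0,0],[0,0,0,0,0],[0,0,0,0,0]]'; python3 -c "
from h import *
s=sense();print(s['tcp_pos'],s['ee_rot'],s['wrist_force'],s['moment'])"
```

```text
time_s: 6.7
tcp_pos: [0.5792, 0.0353, 0.1237]
ee_rot: [[0.004, -1.0, -0.018], [0.001, -0.018, 1.0], [-1.0, -0.004, 0.001]]
wrist_force: [2.1, -0.8, -0.8]
gripper_width: 0.249
[0.57920056 0.03531458 0.1237365 ] [[ 4.18779300e-03 -9.99826360e-01 -1.81579690e-02]
 [ 5.81146674e-04 -1.81556918e-02  9.99835003e-01]
 [-9.99991062e-01 -4.19765447e-03  5.05013485e-04]] [ 2.0552346  -0.78515594 -0.82173337] [ 0.02918532 -0.38155431 -0.00433887]
```

```bash
python3 -m creep '[[0,0,0,3,0],[0,0,0,6,0],[0,0,0,9,0],[0,0,0,12,0],[0,0,0,16,0],[0,0,0,20,0],[0,0,0,24,0],[0,0,0,28,0]]'; python3 -c "
from h import *
s=sense();print(s['tcp_pos'],s['ee_rot'],s['wrist_force'],s['moment'])
p=capture('side'); cv2.imwrite('pics/s2.png',cv2.resize(p['image'][130:280,200:360],None,fx=3.5,fy=3.5,interpolation=cv2.INTER_CUBIC))"
```

```text
time_s: 7.5
tcp_pos: [0.5797, 0.0353, 0.1538]
ee_rot: [[0.007, -1.0, -0.018], [0.001, -0.018, 1.0], [-1.0, -0.007, 0.001]]
wrist_force: [0.7, 0.1, -3.1]
gripper_width: 0.244
[0.5797418  0.03528023 0.15381128] [[ 6.63708017e-03 -9.99808524e-01 -1.84082778e-02]
 [ 7.96240656e-04 -1.84033935e-02  9.99830326e-01]
 [-9.99977657e-01 -6.65061146e-03  6.73943398e-04]] [ 0.66360212  0.14769809 -3.11847081] [-1.30594840e-05  1.07034613e-01 -1.69579792e-02]
```

View pics/s2.png

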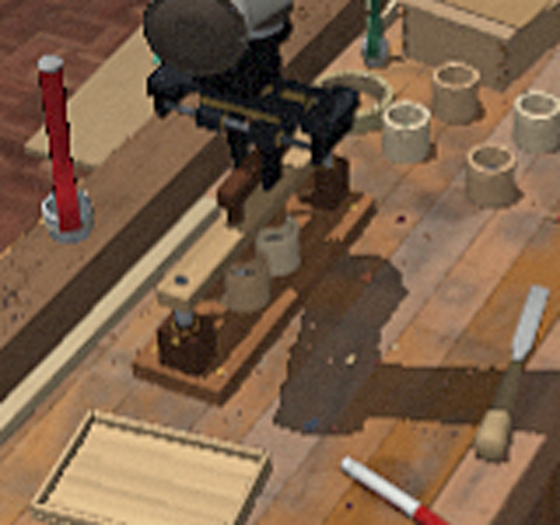

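```bash
python3 -m creep '[[0,0,0,15,0],[0,0,0,30,0],[0,0,0,50,0],[0,0,0,50,0],[0,-40,0,50,0],[0,-80,0,50,0],[0,-120,0,50,0],[0,-160,0,50,0]]'
python3 -m creep '[[0,0,0,-20,0],[0,0,0,-45,0],[0,0,0,-70,0],[0,0,0,-85,0],[0,0,0,-95,0],[0,0,0,-100,0],[0,0,0,-104,0],[0,0,0,-108,0]]'
```

```text
time_s: 8.35
tcp_pos: [0.418, 0.0349, 0.2034]
ee_rot: [[0.006, -1.0, -0.018], [0.001, -0.018, 1.0], [-1.0, -0.006, 0.001]]
wrist_force: [0.4, 0.2, -3.8]
gripper_width: 0.25
time_s: 9.15
tcp_pos: [0.4186, 0.0351, 0.0957]
ee_rot: [[0.008, -1.0, -0.018], [0.001, -0.018, 1.0], [-1.0, -0.008, 0.001]]
wrist_force: [-0.3, 0.8, -2.9]
gripper_width: 0.25
```

```bash
python3 -m creep '[[0,0,0,-1,0],[0,0,0,-2,0],[0,0,0,-3,0],[0,0,0,-4,0],[0,0,0,-5,0],[0,0,0,-6,0],[0,0,0,-7,0],[0,0,0,-8,0]]'
python3 -c "
from h import *
s=sense();print(s['tcp_pos'],s['ee_rot'],s['wrist_force'],s['moment'])
p=capture('side'); cv2.imwrite('pics/s3.png',cv2.resize(p['image'][130:300,200:380],None,fx=3.2,fy=3.2,interpolation=cv2.INTER_CUBIC))"
```

```text
time_s: 9.95
tcp_pos: [0.4187, 0.0351, 0.0877]
ee_rot: [[0.008, -1.0, -0.018], [0.001, -0.018, 1.0], [-1.0, -0.008, 0.001]]
wrist_force: [-0.6, 0.1, 2.4]
gripper_width: 0.254
[0.41867766 0.03513641 0.08768789] [[ 0.00801561 -0.99980516 -0.01803859]
 [ 0.00128648 -0.01802884  0.99983664]
 [-0.99996705 -0.00803751  0.00114172]] [-0.55745955  0.06581908  2.43890581] [0.06436137 0.32563415 0.0258525 ]
```

View pics/s3.png

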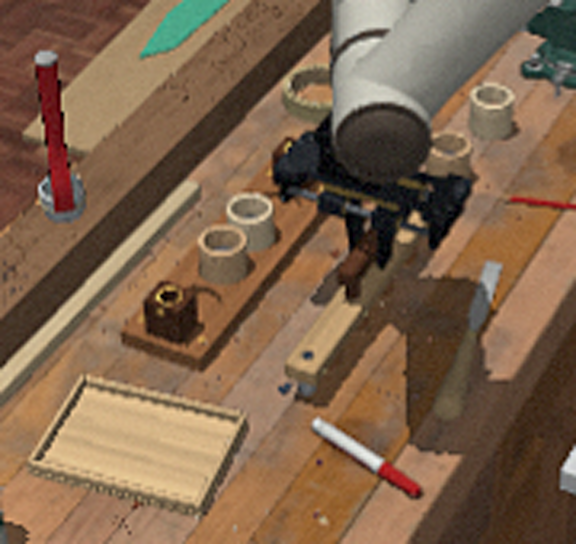

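The comb stands upright in front of the base and touches the bench. Two cups are visible in the base. I'll release and rise.

```bash
python3 -m creep '[[0.6,0,0,0,0],[0.6,0,0,0,0],[0.6,0,0,0,0],[0.6,0,0,0,0],[0.6,0,0,0,0],[0.6,0,0,20,0],[0.6,0,0,60,0],[0.7,0,0,100,0]]'
python3 -m creep '[[1,0,100,30,0],[1,0,200,30,0],[1,0,200,30,0],[1,0,200,30,0],[1,0,200,30,0],[1,0,200,30,0],[1,0,200,30,0],[1,0,200,30,0]]'
python3 - <<'E'
from h import *
p=capture("top");P=cloud(p);cv2.imwrite('pics/t3.png',cv2.resize(p['image'][140:300,150:450],None,fx=2.6,fy=2.6,interpolation=cv2.INTER_CUBIC))
for u,v in [(393,197),(426,202),(382,238),(423,239)]:
    c=px2w(p,u,v,0.05); print(circ(P,c))
for c in ((.58,.067),(.58,.005)): print("done",circ(P,c,.052,.07,.045))
print("bar",rectfit(P,.045,.06,.38,.46,-.16,.22))
print("grip",rectfit(P,.09,.11,.38,.46,-.16,.22))
for t in("recess_1","socket_a","tray","done_cup_1"): print(t,[(np.round(x["centre"]).tolist(),round(x["confidence"],2)) for x in mark_of(p,t)])
E
```

```text
time_s: 10.8
tcp_pos: [0.4181, 0.0348, 0.1886]
ee_rot: [[0.006, -1.0, -0.018], [0.0, -0.018, 1.0], [-1.0, -0.006, -0.0]]
wrist_force: [1.6, 0.6, 0.7]
gripper_width: 0.634
time_s: 11.6
tcp_pos: [0.4179, 0.2335, 0.2184]
ee_rot: [[0.005, -1.0, -0.017], [-0.001, -0.017, 1.0], [-1.0, -0.005, -0.001]]
wrist_force: [-1.4, 0.7, 0.6]
gripper_width: 1.004
(136, 557.4, -244.6, 26.6, np.float64(51.3))
(145, 543.1, -339.8, 26.3, np.float64(51.2))
(135, 442.3, -215.7, 26.5, np.float64(51.4))
(142, 438.4, -329.0, 26.0, np.float64(51.6))
done (139, 579.4, 57.3, 35.2, np.float64(61.9))
done (144, 579.3, 15.0, 35.1, np.float64(61.7))
bar (1071, ((420.3145446777344, 36.29530334472656), (35.589263916015625, 320.7079772949219), 1.385399341583252), array([0.42043483, 0.03974355, 0.05365501]), np.float64(0.053716404562428766))
grip (362, ((420.4029541015625, 36.97607421875), (21.839632034301758, 114.0905532836914), 0.8546749949455261), array([0.4208865 , 0.03746154, 0.09949547]), np.float64(0.09974060691470388))
recess_1 [([303.0, 186.0], 0.93), ([134.0, 254.0], 0.72), ([284.0, 188.0], 0.65), ([262.0, 189.0], 0.65), ([326.0, 186.0], 0.58)]
socket_a [([344.0, 188.0], 0.81), ([246.0, 187.0], 0.76)]
tray [([195.0, 204.0], 0.55)]
done_cup_1 [([304.0, 187.0], 0.77), ([284.0, 194.0], 0.64), ([327.0, 186.0], 0.29)]
```

View pics/t3.png

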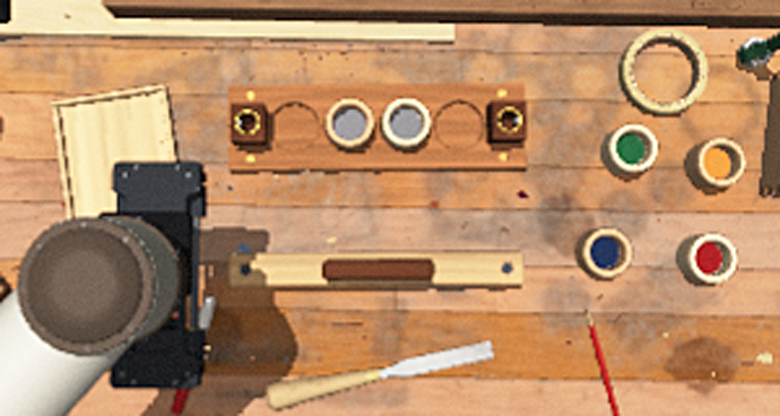

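Top view: two done cups with grey discs in the middle recesses (2 and 3). The end recesses are empty and the comb stands clear in front.

```bash
python3 - <<'E'
from h import *
p=capture("top");P=cloud(p);img=p["image"]
for c in ((.5795,.067),(.5795,.005)): print("done",circ(P,c,.052,.07,.031))
# socket blocks
for c in ((.58,.178),(.58,-.106)): print("block",rectfit(P,.06,.072,c[0]-.04,c[0]+.04,c[1]-.04,c[1]+.04)[:2])
print("board",rectfit(P,.015,.026,.5,.66,-.2,.25)[1])
s=sense();print(s["tcp_pos"])
# sanity: TCP projection
print(w2px(p,s["tcp_pos"]))
E
```

```text
done (119, 579.4, 67.3, 26.0, np.float64(61.4))
done (124, 581.3, 5.8, 26.1, np.float64(61.6))
block (158, ((577.0106201171875, 178.63238525390625), (42.440364837646484, 34.67340850830078), 1.077515959739685))
block (173, ((583.6348876953125, -105.22527313232422), (42.75282287597656, 37.38667297363281), 0.8535881638526917))
board ((580.228515625, 35.74310302734375), (95.51753234863281, 335.0650939941406), 0.910339891910553)
[0.41822442 0.234307   0.21865283]
[215.41415858 243.66877761]
```

```bash
python3 -m creep '[[1,40,-42,0,0],[1,80,-84,0,0],[1,120,-126,0,0],[1,160,-168,0,0],[1,160,-168,0,0],[1,160,-168,-40,0],[1,160,-168,-80,0],[1,160,-168,-110,0]]'
```

```text
time_s: 12.7
tcp_pos: [0.5774, 0.0653, 0.1062]
ee_rot: [[0.004, -1.0, -0.015], [-0.0, -0.015, 1.0], [-1.0, -0.004, -0.0]]
wrist_force: [0.0, 0.6, 0.2]
gripper_width: 0.999
```

```bash
python3 -m creep '[[1,1,1.5,-30,0.003],[1,1,1.5,-50,0.003],[1,1,1.5,-61,0.003],[1,1,1.5,-61,0.003],[0.7,1,1.5,-61,0.003],[0.6,1,1.5,-61,0.003],[0.5,1,1.5,-61,0.003],[0.4,1,1.5,-61,0.003]]'
python3 -m creep '[[0.4,0,0,0,0],[0.4,0,0,0,0],[0.4,0,0,0,0],[0.4,0,0,10,0],[0.4,0,0,20,0],[0.4,0,0,40,0],[0.4,0,0,70,0],[0.4,0,0,100,0]]'
```

```text
time_s: 13.5
tcp_pos: [0.5788, 0.0669, 0.0462]
ee_rot: [[0.005, -1.0, -0.019], [0.0, -0.019, 1.0], [-1.0, -0.005, 0.0]]
wrist_force: [0.9, 0.5, 0.0]
gripper_width: 0.723
time_s: 14.3
tcp_pos: [0.5786, 0.0668, 0.1477]
ee_rot: [[0.005, -1.0, -0.019], [0.0, -0.019, 1.0], [-1.0, -0.005, 0.0]]
wrist_force: [0.7, 0.7, -0.1]
gripper_width: 0.587
```

```bash
python3 - <<'E'
from h import *
p=capture("top");P=cloud(p);cv2.imwrite('pics/t4.png',cv2.resize(p['image'][140:270,160:340],None,fx=4,fy=4,interpolation=cv2.INTER_CUBIC))
m=(P[...,2]>.0035)&(P[...,2]<.03)&(P[...,0]>.41)&(P[...,0]<.64)&(P[...,1]>.245)&(P[...,1]<.41)
m=cv2.morphologyEx(m.astype(np.uint8),cv2.MORPH_OPEN,np.ones((5,5)))
n,l,s,_=cv2.connectedComponentsWithStats(m); i=1+np.argmax(s[1:,4]);Q=P[l==i];print(s[1:],cv2.minAreaRect((Q[:,:2]*1000).astype(np.float32)),np.median(Q[:,2]))
E
```

```text
[[172 178   8   5  40]
 [176 217  22  22 269]] ((460.0540466308594, 350.84564208984375), (62.0023307800293, 62.31888961791992), 1.2808446884155273) 0.009378684957116024
```

View pics/t4.png

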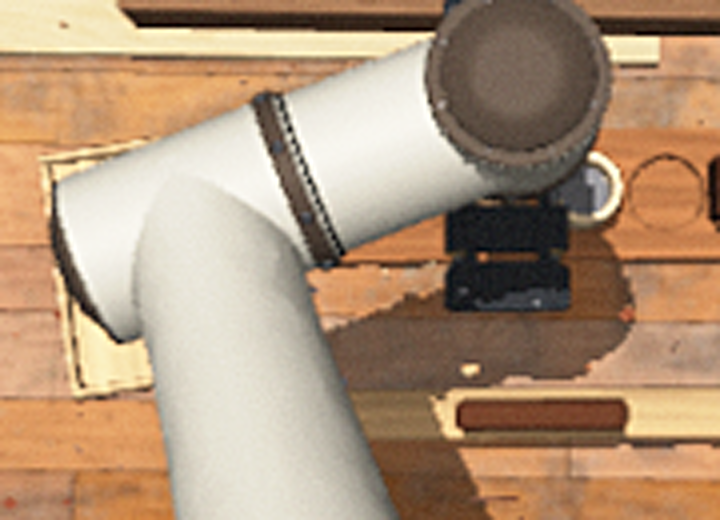

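```bash
python3 - <<'E'
from h import *
q=capture("side");p=capture("top");cv2.imwrite('pics/s4.png',q["image"])
c=[px2w(p,u,v,.018)[:2] for u,v in ((170.9,179.1),(213.6,173.2),(222.7,232.7),(177.7,238.6))]
print(np.round(c,3),np.mean(c,0)); print(sense()["joints"])
E
```

```text
[[0.601 0.401]
 [0.621 0.276]
 [0.446 0.245]
 [0.427 0.375]] [0.52375166 0.32445605]
[ 22.56300936  22.44423161 -13.25848579   0.14069782 -53.63630656
 -21.57044197]
```

View pics/s4.png

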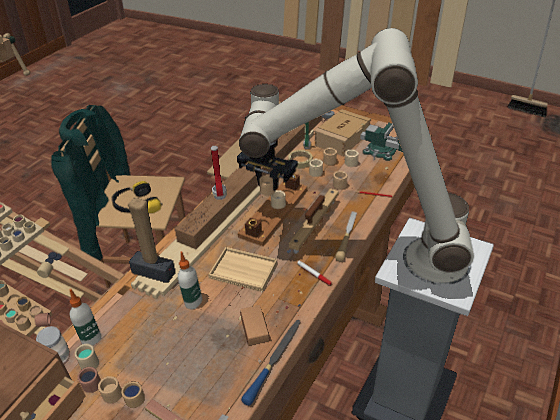

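```bash
python3 -m creep '[[0.4,-4,48,0,0],[0.4,-8,96,0,0],[0.4,-12,144,0,0],[0.4,-16,192,0,0],[0.4,-20,240,0,0],[0.4,-24,288,0,0],[0.4,-24,288,0,0],[0.4,-24,288,0,0]]'
python3 -m creep '[[0.4,0,0,-30,0],[0.4,0,0,-60,0],[0.4,0,0,-85,0],[0.4,0,0,-95,0],[0.4,0,0,-99,0],[0.4,0,0,-101,0],[0.4,0,0,-101,0],[0.4,0,0,-101,0]]'
```

```text
time_s: 15.25
tcp_pos: [0.5552, 0.3561, 0.148]
ee_rot: [[0.009, -1.0, -0.021], [0.001, -0.021, 1.0], [-1.0, -0.009, 0.001]]
wrist_force: [-0.8, 0.2, -0.8]
gripper_width: 0.583
time_s: 16.05
tcp_pos: [0.5558, 0.3565, 0.0484]
ee_rot: [[0.011, -1.0, -0.021], [0.003, -0.021, 1.0], [-1.0, -0.011, 0.002]]
wrist_force: [-0.5, -0.1, 0.0]
gripper_width: 0.583
```

```bash
python3 -m creep '[[0.4,0,0,-1,0],[0.4,0,0,-2,0],[0.4,0,0,-3,0],[0.4,0,0,-4,0],[0.4,0,0,-4,0],[0.4,0,0,-4,0],[0.4,0,0,-4,0],[0.4,0,0,-4,0]]'
python3 - <<'E'
from h import *
q=capture("side");cv2.imwrite('pics/s5.png',cv2.resize(q["image"][220:320,190:330],None,fx=4,fy=4,interpolation=cv2.INTER_CUBIC))
E
```

```text
time_s: 16.85
tcp_pos: [0.5559, 0.3565, 0.0444]
ee_rot: [[0.011, -1.0, -0.021], [0.003, -0.021, 1.0], [-1.0, -0.011, 0.002]]
wrist_force: [0.1, -0.0, -1.2]
gripper_width: 0.585
```

View pics/s5.png

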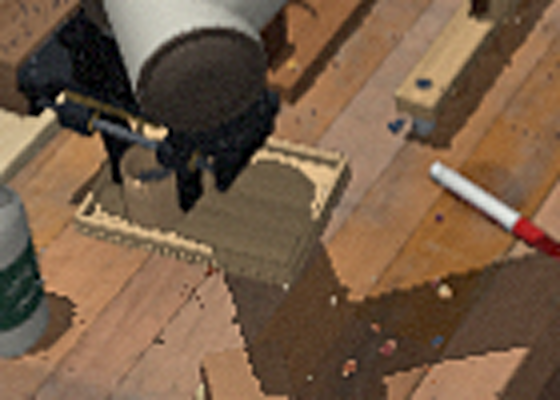

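The cup is inside the tray, near its far-left corner, and no contact has registered yet.

```bash
python3 -m creep '[[0.4,0,0,-0.5,0],[0.4,0,0,-1,0],[0.4,0,0,-1.5,0],[0.4,0,0,-2,0],[0.4,0,0,-2.5,0],[0.4,0,0,-3,0],[0.4,0,0,-3,0],[0.4,0,0,-3,0]]'
```

```text
time_s: 17.7
tcp_pos: [0.5559, 0.3566, 0.0428]
ee_rot: [[0.011, -1.0, -0.021], [0.003, -0.021, 1.0], [-1.0, -0.012, 0.002]]
wrist_force: [-3.1, -1.0, 6.8]
gripper_width: 0.581
```

```bash
python3 -m creep '[[0.4,0,0,1,0],[0.76,0,0,1,0],[0.76,0,0,1,0],[0.76,0,0,1,0],[0.76,0,0,10,0],[0.76,0,0,40,0],[1,0,0,75,0],[1,0,0,110,0]]'
python3 -m creep '[[1,5,-50,0,0],[1,10,-100,0,0],[1,15,-150,0,0],[1,20,-200,0,0],[1,24,-250,0,0],[1,24.5,-300,0,0],[1,24.5,-350.5,0,0],[1,24.5,-350.5,0,0]]'
```

```text
time_s: 18.5
tcp_pos: [0.5559, 0.3565, 0.1544]
ee_rot: [[0.012, -1.0, -0.021], [0.002, -0.021, 1.0], [-1.0, -0.012, 0.002]]
wrist_force: [0.4, 0.5, 0.9]
gripper_width: 0.868
time_s: 19.3
tcp_pos: [0.5797, 0.001, 0.155]
ee_rot: [[0.011, -1.0, -0.015], [0.002, -0.015, 1.0], [-1.0, -0.011, 0.001]]
wrist_force: [-0.1, 0.1, 0.3]
gripper_width: 1.005
```

```bash
python3 -m creep '[[1,0,4,-40,0.003],[1,0,4,-75,0.003],[1,0,4,-100,0.003],[1,0,4,-109,0.003],[1,0,4,-109,0.003],[0.7,0,4,-109,0.003],[0.5,0,4,-109,0.003],[0.4,0,4,-109,0.003]]'
python3 -m creep '[[0.4,0,0,0,0],[0.4,0,0,0,0],[0.4,0,0,0,0],[0.4,0,0,0,0],[0.4,0,0,10,0],[0.4,0,0,40,0],[0.4,0,0,75,0],[0.4,0,0,100,0]]'
python3 -m creep '[[0.4,-10,50,0,0],[0.4,-25,100,0,0],[0.4,-40,150,0,0],[0.4,-55,200,0,0],[0.4,-70,250,0,0],[0.4,-88,288.5,0,0],[0.4,-88,288.5,0,0],[0.4,-88,288.5,0,0]]'
```

```text
time_s: 20.1
tcp_pos: [0.5806, 0.0053, 0.0475]
ee_rot: [[0.014, -1.0, -0.018], [0.002, -0.018, 1.0], [-1.0, -0.014, 0.002]]
wrist_force: [-0.1, -0.4, -0.4]
gripper_width: 0.81
time_s: 20.9
tcp_pos: [0.5812, 0.0053, 0.15]
ee_rot: [[0.016, -1.0, -0.018], [0.003, -0.018, 1.0], [-1.0, -0.016, 0.002]]
wrist_force: [1.2, 0.5, 0.1]
gripper_width: 0.589
time_s: 21.7
tcp_pos: [0.4924, 0.295, 0.1501]
ee_rot: [[0.016, -1.0, -0.021], [0.002, -0.021, 1.0], [-1.0, -0.016, 0.002]]
wrist_force: [-0.3, -1.0, -0.1]
gripper_width: 0.585
```

```bash
python3 -m creep '[[0.4,0,0,-35,0],[0.4,0,0,-70,0],[0.4,0,0,-92,0],[0.4,0,0,-100,0],[0.4,0,0,-102,0],[0.4,0,0,-103,0],[0.4,0,0,-103,0],[0.4,0,0,-103,0]]'
python3 -m creep '[[0.4,0,0,-0.5,0],[0.4,0,0,-1,0],[0.4,0,0,-1.5,0],[0.4,0,0,-2,0],[0.4,0,0,-2.5,0],[0.4,0,0,-3,0],[0.4,0,0,-3,0],[0.4,0,0,-3,0]]'
```

```text
time_s: 22.5
tcp_pos: [0.4929, 0.2954, 0.0483]
ee_rot: [[0.018, -1.0, -0.021], [0.004, -0.021, 1.0], [-1.0, -0.018, 0.004]]
wrist_force: [-0.1, -0.4, -0.1]
gripper_width: 0.592
time_s: 23.3
tcp_pos: [0.4929, 0.2954, 0.0452]
ee_rot: [[0.018, -1.0, -0.021], [0.004, -0.021, 1.0], [-1.0, -0.018, 0.004]]
wrist_force: [-0.1, 1.5, -0.9]
gripper_width: 0.585
```

```bash
python3 -m creep '[[0.4,0,0,-0.5,0],[0.4,0,0,-1,0],[0.4,0,0,-1.5,0],[0.4,0,0,-2,0],[0.4,0,0,-2,0],[0.4,0,0,-2,0],[0.4,0,0,-2,0],[0.4,0,0,-2,0]]'
```

```text
time_s: 24.1
tcp_pos: [0.493, 0.2955, 0.0441]
ee_rot: [[0.018, -1.0, -0.021], [0.004, -0.021, 1.0], [-1.0, -0.018, 0.004]]
wrist_force: [-2.6, -0.7, 5.1]
gripper_width: 0.585
```

```bash
python3 -m creep '[[0.4,0,0,1,0],[0.76,0,0,1,0],[0.76,0,0,1,0],[0.76,0,0,1,0],[0.76,0,0,10,0],[0.76,0,0,50,0],[1,0,0,100,0],[1,0,0,150,0]]'
python3 -m creep '[[1,0,-50,0,-0.15],[1,0,-100,0,-0.3],[1,0,-150,0,-0.45],[1,-10,-200,0,-0.6],[1,-20,-250,0,-0.75],[1,-30,-300,0,-0.9],[1,-40,-350,0,-1.05],[1,-50,-400,0,-1.2]]'
python3 - <<'E'
from h import *
p=capture("top");P=cloud(p);cv2.imwrite('pics/t6.png',cv2.resize(p['image'][140:300,150:450],None,fx=2.6,fy=2.6,interpolation=cv2.INTER_CUBIC))
for u,v in [(393,197),(426,202),(382,238),(423,239)]:
    c=px2w(p,u,v,0.05); print(circ(P,c))
for c in ((.5559,.3565),(.493,.2955)): print(circ(P,c,.05,.065,.035))
E
```

```text
time_s: 24.9
tcp_pos: [0.4927, 0.2951, 0.1961]
ee_rot: [[0.018, -1.0, -0.021], [0.003, -0.021, 1.0], [-1.0, -0.018, 0.003]]
wrist_force: [1.3, 1.3, -1.0]
gripper_width: 0.866
time_s: 25.7
tcp_pos: [0.4431, -0.1014, 0.1971]
ee_rot: [[0.011, -0.377, 0.926], [-0.015, 0.926, 0.377], [-1.0, -0.018, 0.005]]
wrist_force: [0.3, -1.5, 0.1]
gripper_width: 0.998
(137, 557.2, -244.4, 26.3, np.float64(51.6))
(147, 543.1, -339.6, 26.3, np.float64(51.3))
(0, 0.0, 0.0, 0.0, np.float64(nan))
(43, 455.3, -354.9, 18.6, np.float64(50.7))
(130, 557.1, 356.4, 26.3, np.float64(56.8))
(121, 493.8, 295.2, 26.1, np.float64(57.2))
  return _methods._mean(a, axis=axis, dtype=dtype,
  ret = ret.dtype.type(ret / rcount)
```

View pics/t6.png

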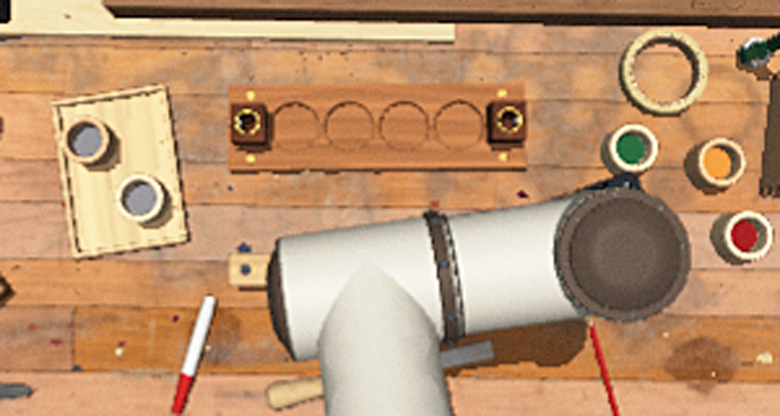

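Top view: both finished cups are upright in the tray, the base is empty, and the red cup has been knocked right to about (745,237) in the picture. The blue cup is hidden under the arm.

```bash
python3 -m creep '[[1,-1,-45,0,-0.15],[1,-1.5,-90,0,-0.3],[1,-2,-114.5,0,-0.37],[1,-2,-114.5,-40,-0.37],[1,-2,-114.5,-80,-0.37],[1,-2,-114.5,-120,-0.37],[1,-2,-114.5,-150,-0.37],[1,-2,-114.5,-160,-0.37]]'
python3 -m creep '[[1,0,0,0,0],[0.7,0,0,0,0],[0.5,0,0,0,0],[0.4,0,0,0,0],[0.4,0,0,0,0],[0.4,0,0,0,0],[0.4,0,0,0,0],[0.4,0,0,0,0]]'
```

```text
time_s: 26.55
tcp_pos: [0.4368, -0.2205, 0.0344]
ee_rot: [[-0.004, -0.005, 1.0], [-0.017, 1.0, 0.005], [-1.0, -0.017, -0.004]]
wrist_force: [0.0, 1.0, 0.2]
gripper_width: 1.001
time_s: 27.35
tcp_pos: [0.4371, -0.2204, 0.0348]
ee_rot: [[-0.003, -0.006, 1.0], [-0.017, 1.0, 0.005], [-1.0, -0.017, -0.003]]
wrist_force: [-0.7, 2.4, 4.9]
gripper_width: 0.585
```

```bash
python3 -m creep '[[1,0,0,0,0],[1,0,0,0,0],[1,0,0,0,0],[1,0,0,0,0],[1,1,0,0,0],[1,2,0,0,0.14],[1,3,0,0,0.28],[1,4,0,0,0.42]]'
python3 -m creep '[[1,0,0,0,0.14],[1,0,0,0,0.28],[1,0,0,0,0.42],[1,0,0,0,0.56],[1,0,0,0,0.7],[1,0,0,0,0.84],[1,0,0,0,0.98],[1,0,0,0,1.12]]'
```

```text
time_s: 28.15
tcp_pos: [0.4412, -0.2204, 0.0348]
ee_rot: [[0.004, -0.418, 0.908], [-0.017, 0.908, 0.418], [-1.0, -0.017, -0.004]]
wrist_force: [-0.3, -0.0, 0.1]
gripper_width: 0.995
time_s: 28.95
tcp_pos: [0.4412, -0.2205, 0.0347]
ee_rot: [[0.017, -1.0, 0.014], [-0.004, 0.014, 1.0], [-1.0, -0.017, -0.004]]
wrist_force: [-0.2, 0.9, 0.6]
gripper_width: 0.997
```

```bash
python3 -m creep '[[0.8,0,0,0,0.035],[0.5,0,0,0,0.035],[0.4,0,0,0,0.035],[0.4,0,0,0,0.035],[0.4,0,0,0,0.035],[0.4,0,0,0,0.035],[0.4,0,0,0,0.035],[0.4,0,0,0,0.035]]'
python3 -m creep '[[0.4,0,0,10,0],[0.4,0,0,40,0],[0.4,0,0,80,0],[0.4,0,0,115,0],[0.4,0,0,115,0],[0.4,0,0,115,0],[0.4,0,0,115,0],[0.4,0,0,115,0]]'
```

```text
time_s: 29.75
tcp_pos: [0.4412, -0.2204, 0.0347]
ee_rot: [[0.017, -1.0, -0.021], [-0.003, -0.021, 1.0], [-1.0, -0.017, -0.004]]
wrist_force: [-0.7, 0.5, 0.0]
gripper_width: 0.587
time_s: 30.55
tcp_pos: [0.4403, -0.2203, 0.1485]
ee_rot: [[0.014, -1.0, -0.021], [-0.003, -0.021, 1.0], [-1.0, -0.014, -0.003]]
wrist_force: [-0.2, -0.0, -0.6]
gripper_width: 0.587
```

```bash
python3 -m creep '[[0.4,35,40,0,0],[0.4,70,80,0,0],[0.4,105,120,0,0],[0.4,140.8,163.7,0,0],[0.4,140.8,163.7,0,0],[0.4,140.8,163.7,0,0],[0.4,140.8,163.7,-40,0],[0.4,140.8,163.7,-80,0]]'
python3 - <<'E'
from h import *
print(sense()["tcp_pos"])
p=capture("top");P=cloud(p)
for c in ((.445,-.36),(.455,-.365)): print(circ(P,c))
p0=p; q=capture("side");cv2.imwrite('pics/s7.png',cv2.resize(q["image"][120:270,220:400],None,fx=3.5,fy=3.5,interpolation=cv2.INTER_CUBIC))
E
```

```text
time_s: 31.35
tcp_pos: [0.5807, -0.0572, 0.068]
ee_rot: [[0.016, -1.0, -0.02], [-0.002, -0.02, 1.0], [-1.0, -0.016, -0.003]]
wrist_force: [-0.5, 0.4, -0.9]
gripper_width: 0.582
[ 0.58070084 -0.05721687  0.06804493]
(122, 462.7, -367.9, 25.6, np.float64(50.9))
(145, 463.2, -368.1, 25.8, np.float64(51.2))
```

View pics/s7.png

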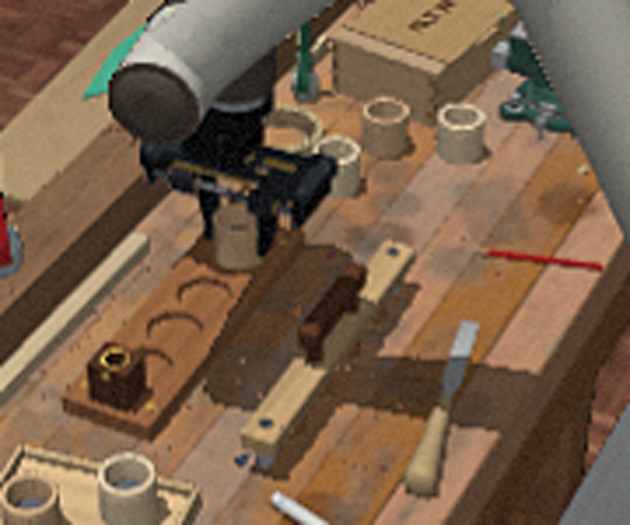

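The side view shows the cup over the end recess. I'll lower it slowly.

```bash
python3 -m creep '[[0.4,0.4,0.6,-4,0],[0.4,0.4,0.6,-8,0],[0.4,0.4,0.6,-11,0],[0.4,0.4,0.6,-13,0],[0.4,0.4,0.6,-14,0],[0.4,0.4,0.6,-15,0],[0.4,0.4,0.6,-16,0],[0.4,0.4,0.6,-17,0]]'
python3 -m creep '[[0.4,0,0,-1,0],[0.4,0,0,-2,0],[0.4,0,0,-3,0],[0.4,0,0,-4,0],[0.4,0,0,-4,0],[0.4,0,0,-4,0],[0.4,0,0,-4,0],[0.4,0,0,-4,0]]'
```

```text
time_s: 32.25
tcp_pos: [0.577, -0.0576, 0.0526]
ee_rot: [[0.004, -1.0, -0.02], [-0.005, -0.021, 1.0], [-1.0, -0.003, -0.005]]
wrist_force: [-8.5, 3.3, 30.2]
gripper_width: 0.586
time_s: 33.05
tcp_pos: [0.5791, -0.057, 0.0519]
ee_rot: [[0.008, -1.0, -0.022], [-0.005, -0.022, 1.0], [-1.0, -0.008, -0.005]]
wrist_force: [-4.6, 4.0, 16.5]
gripper_width: 0.593
```

```bash
python3 -m creep '[[0.4,0,0,2,0],[0.4,0,0,5,0],[0.4,0,0,5,0],[0.4,0,0,5,0],[0.4,0,0,5,0],[0.4,0,0,5,0],[0.4,0,0,5,0],[0.4,0,0,5,0]]'
python3 - <<'E'
from h import *
s=sense();print(s["tcp_pos"],s["wrist_force"],s["moment"])
q=capture("side");cv2.imwrite('pics/s8.png',cv2.resize(q["image"][160:220,250:330],None,fx=8,fy=8,interpolation=cv2.INTER_CUBIC))
p=capture("top");cv2.imwrite('pics/t8.png',cv2.resize(p["image"][160:220,280:370],None,fx=8,fy=8,interpolation=cv2.INTER_CUBIC))
E
```

```text
time_s: 33.85
tcp_pos: [0.5791, -0.057, 0.0568]
ee_rot: [[0.008, -1.0, -0.022], [-0.005, -0.022, 1.0], [-1.0, -0.008, -0.005]]
wrist_force: [-0.1, -0.5, -0.0]
gripper_width: 0.594
[ 0.57906023 -0.05698042  0.05676592] [-0.13373948 -0.54421508 -0.03687428] [0.04621092 0.13160334 0.00513608]
```

View pics/s8.png

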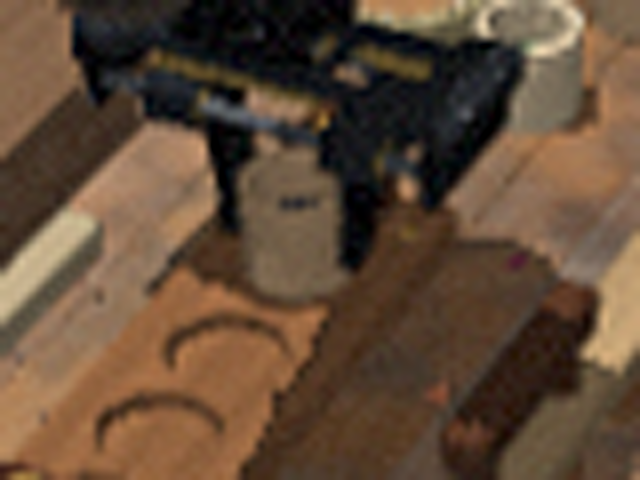

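View pics/t8.png

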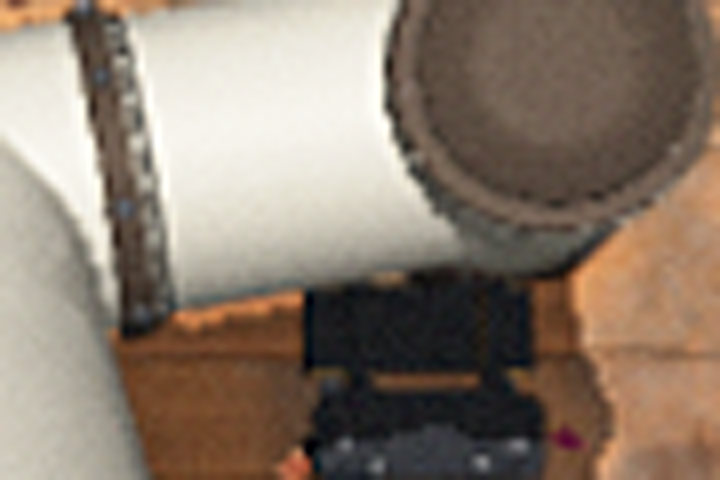

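```bash
python3 -m creep '[[0.4,0,1.2,0,0],[0.4,0,1.2,-1,0],[0.4,0,1.2,-2,0],[0.4,0,1.2,-3,0],[0.4,0,1.2,-4,0],[0.4,0,1.2,-5,0],[0.4,0,1.2,-6,0],[0.4,0,1.2,-6,0]]'
python3 - <<'E'
from h import *
s=sense();print(s["tcp_pos"],s["wrist_force"],s["moment"])
E
```

```text
time_s: 34.75
tcp_pos: [0.5798, -0.0557, 0.0515]
ee_rot: [[0.01, -1.0, -0.022], [-0.005, -0.022, 1.0], [-1.0, -0.01, -0.005]]
wrist_force: [0.7, 0.5, 4.0]
gripper_width: 0.589
[ 0.57983793 -0.05565936  0.05151145] [0.68135624 0.50023724 3.97341522] [ 0.19860309  0.16836632 -0.02741072]
```

```bash
python3 -m creep '[[0.4,0,0.5,-0.5,0],[0.4,0,1,-0.5,0],[0.4,0,1.5,-0.5,0],[0.4,0,2,-0.5,0],[0.4,0,2,-0.5,0],[0.4,0,2,-0.5,0],[0.4,0,2,-0.5,0],[0.4,0,2,-0.5,0]]'
python3 - <<'E'
from h import *
s=sense();print(s["tcp_pos"],s["wrist_force"],s["moment"])
E
```

```text
time_s: 35.55
tcp_pos: [0.5798, -0.0538, 0.0509]
ee_rot: [[0.01, -1.0, -0.022], [-0.005, -0.022, 1.0], [-1.0, -0.01, -0.005]]
wrist_force: [1.8, -1.7, -1.1]
gripper_width: 0.59
[ 0.57980139 -0.05379309  0.0509135 ] [ 1.84322825 -1.74883641 -1.06895208] [-0.49092961 -0.35153801 -0.00347618]
```

```bash
python3 -m creep '[[0.4,0,0,-0.5,0],[0.4,0,0,-1,0],[0.4,0,0,-1.5,0],[0.4,0,0,-2,0],[0.4,0,0,-2.5,0],[0.4,0,0,-3,0],[0.4,0,0,-3,0],[0.4,0,0,-3,0]]'
python3 - <<'E'
from h import *
s=sense();print(s["tcp_pos"],s["wrist_force"],s["moment"])
E
```

```text
time_s: 36.35
tcp_pos: [0.5801, -0.0538, 0.048]
ee_rot: [[0.01, -1.0, -0.022], [-0.005, -0.022, 1.0], [-1.0, -0.01, -0.005]]
wrist_force: [2.5, -3.0, 1.1]
gripper_width: 0.589
[ 0.5800839  -0.05376698  0.04797999] [ 2.47007044 -2.97442997  1.07707505] [-0.58481646 -0.55339953 -0.00246367]
```

Going in: z is dropping freely. Continuing, with a small y correction of -0.5.

```bash
python3 -m creep '[[0.4,0,-0.4,-1,0],[0.4,0,-0.4,-2,0],[0.4,0,-0.4,-3,0],[0.4,0,-0.4,-4,0],[0.4,0,-0.4,-5,0],[0.4,0,-0.4,-6,0],[0.4,0,-0.4,-6,0],[0.4,0,-0.4,-6,0]]'
python3 - <<'E'
from h import *
s=sense();print(s["tcp_pos"],s["wrist_force"],s["moment"])
E
```

```text
time_s: 37.15
tcp_pos: [0.5801, -0.0543, 0.0444]
ee_rot: [[0.011, -1.0, -0.023], [-0.006, -0.023, 1.0], [-1.0, -0.011, -0.006]]
wrist_force: [-2.6, 0.3, 14.3]
gripper_width: 0.588
[ 0.58010379 -0.05429282  0.04443267] [-2.57505649  0.34272085 14.25839257] [ 0.08642974  1.02595431 -0.00214011]
```

```bash
python3 -m creep '[[0.4,0,0,0.5,0],[0.76,0,0,0.5,0],[0.76,0,0,0.5,0],[0.76,0,0,0.5,0],[0.76,0,0,10,0],[0.76,0,0,50,0],[1,0,0,100,0],[1,0,0,100,0]]'
python3 -m creep '[[1,0,-50,0,0],[1,0,-100,0,0],[1,0,-150,0,0],[1,0,-150,0,0],[1,0,-150,0,0],[1,0,-150,0,0],[1,0,-150,0,0],[1,0,-150,0,0]]'
python3 - <<'E'
from h import *
p=capture("top");P=cloud(p);cv2.imwrite('pics/t9.png',cv2.resize(p['image'][140:300,150:450],None,fx=2.6,fy=2.6,interpolation=cv2.INTER_CUBIC))
print(sense()["tcp_pos"])
for c in ((.581,-.056),): print(circ(P,c,.052,.07,.031),circ(P,c,.042,.07,.031))
for c in ((.557,-.244),(.543,-.3396),(.463,-.368)): print(circ(P,c))
q=capture("side");cv2.imwrite('pics/s9.png',cv2.resize(q["image"][140:240,230:360],None,fx=5,fy=5,interpolation=cv2.INTER_CUBIC))
E
```

```text
time_s: 37.95
tcp_pos: [0.5848, -0.0541, 0.1524]
ee_rot: [[0.026, -0.999, -0.025], [-0.005, -0.025, 1.0], [-1.0, -0.026, -0.006]]
wrist_force: [1.1, -0.1, 0.2]
gripper_width: 0.867
time_s: 38.75
tcp_pos: [0.585, -0.2029, 0.1526]
ee_rot: [[0.026, -0.999, -0.027], [-0.005, -0.027, 1.0], [-1.0, -0.026, -0.006]]
wrist_force: [1.3, -0.3, -0.2]
gripper_width: 1.001
[ 0.5849771  -0.20300137  0.15256831]
(51, 579.3, -47.9, 23.1, np.float64(62.0)) (54, 579.3, -47.9, 23.1, np.float64(61.6))
(50, 566.3, -248.2, 23.3, np.float64(50.4))
(140, 543.0, -340.5, 26.8, np.float64(51.1))
(141, 462.6, -368.1, 26.6, np.float64(51.3))
```

View pics/t9.png

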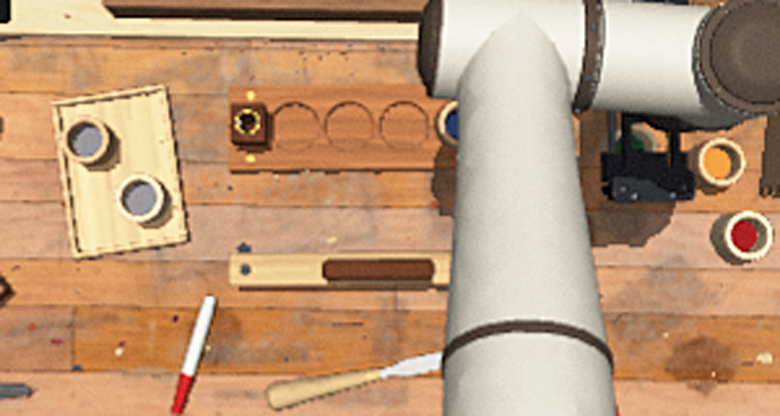

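View pics/s9.png

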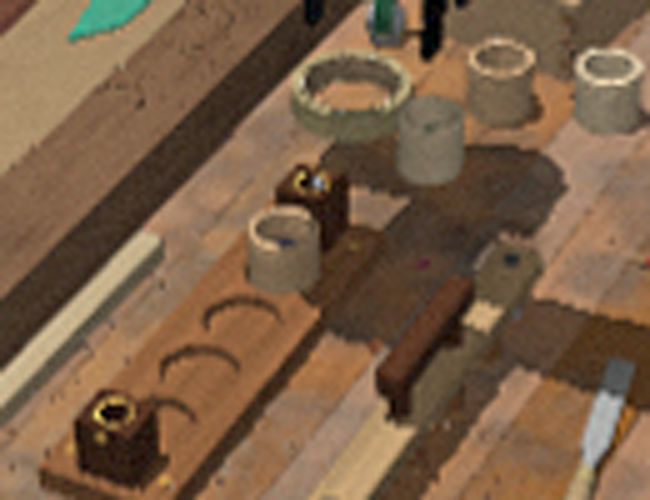

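Blue is seated (top at the same height as the done cups were). The tool has picked up about 1.5° of tilt. I'll squeeze the green cup crosswise to learn its exact y, and turn the wrist to average out the tilt.

```bash
python3 -m creep '[[1,-10,-10,0,-0.14],[1,-20,-20,0,-0.28],[1,-29,-30,0,-0.42],[1,-29,-40,0,-0.56],[1,-29,-40,0,-0.7],[1,-29,-40,0,-0.84],[1,-29,-40,0,-0.98],[1,-29,-40,0,-1.12]]'
python3 -m creep '[[1,0,0,0,-0.14],[1,0,0,0,-0.28],[1,0,0,0,-0.42],[1,0,0,0,-0.46],[1,0,0,-30,-0.46],[1,0,0,-60,-0.46],[1,0,0,-80,-0.46],[1,0,0,-80,-0.46]]'
```

```text
time_s: 39.65
tcp_pos: [0.5561, -0.2427, 0.1526]
ee_rot: [[0.007, -0.455, 0.891], [-0.026, 0.89, 0.455], [-1.0, -0.026, -0.006]]
wrist_force: [0.9, -0.1, 0.8]
gripper_width: 0.995
time_s: 40.45
tcp_pos: [0.554, -0.2418, 0.0695]
ee_rot: [[-0.012, -0.013, 1.0], [-0.025, 1.0, 0.012], [-1.0, -0.025, -0.013]]
wrist_force: [-0.0, 0.1, -0.1]
gripper_width: 1.0
```

```bash
python3 -m creep '[[1,2,-1,-15,0],[1,2,-1,-30,0],[1,2,-1,-32,0],[1,2,-1,-32,0],[0.7,2,-1,-32,0],[0.5,2,-1,-32,0],[0.4,2,-1,-32,0],[0.4,2,-1,-32,0]]'
python3 -m creep '[[0.4,0,0,0,0],[0.4,0,0,0,0],[0.4,0,0,0,0],[0.4,0,0,0,0],[0.4,0,0,0,0],[0.72,0,0,0,0],[0.72,0,0,0,0],[0.72,0,0,0,0]]'
```

```text
time_s: 41.25
tcp_pos: [0.5562, -0.2429, 0.0381]
ee_rot: [[-0.011, -0.012, 1.0], [-0.025, 1.0, 0.012], [-1.0, -0.025, -0.012]]
wrist_force: [-0.7, -1.1, 0.8]
gripper_width: 0.722
time_s: 42.05
tcp_pos: [0.556, -0.2428, 0.0377]
ee_rot: [[-0.012, -0.012, 1.0], [-0.025, 1.0, 0.012], [-1.0, -0.024, -0.012]]
wrist_force: [0.8, 0.1, -0.3]
gripper_width: 0.7
```

```bash
python3 -m creep '[[0.75,0,0,5,0],[0.8,0,0,45,0],[1,0,0,90,0],[1,0,0,120,0],[1,-40,30,120,0],[1,-80,60,120,0],[1,-120,100,120,0],[1,-120,150,120,0]]'
python3 - <<'E'
from h import *
p=capture("top");P=cloud(p)
print(sense()["tcp_pos"])
for c in ((.581,-.056),): print(circ(P,c,.052,.07,.031))
for c in ((.557,-.244),(.543,-.3396),(.463,-.368)): print(circ(P,c,r=.035))
cv2.imwrite('pics/t10.png',cv2.resize(p['image'][140:300,150:450],None,fx=2.6,fy=2.6,interpolation=cv2.INTER_CUBIC))
E
```

```text
time_s: 42.85
tcp_pos: [0.4319, -0.0978, 0.1577]
ee_rot: [[-0.014, -0.008, 1.0], [-0.024, 1.0, 0.008], [-1.0, -0.024, -0.014]]
wrist_force: [1.2, 0.8, 0.6]
gripper_width: 1.002
[ 0.43382405 -0.0919653   0.15835381]
(121, 580.8, -58.5, 28.4, np.float64(61.5))
(136, 557.3, -244.2, 26.5, np.float64(51.8))
(150, 542.6, -340.5, 26.8, np.float64(51.5))
(144, 463.2, -368.8, 26.7, np.float64(51.2))
```

View pics/t10.png

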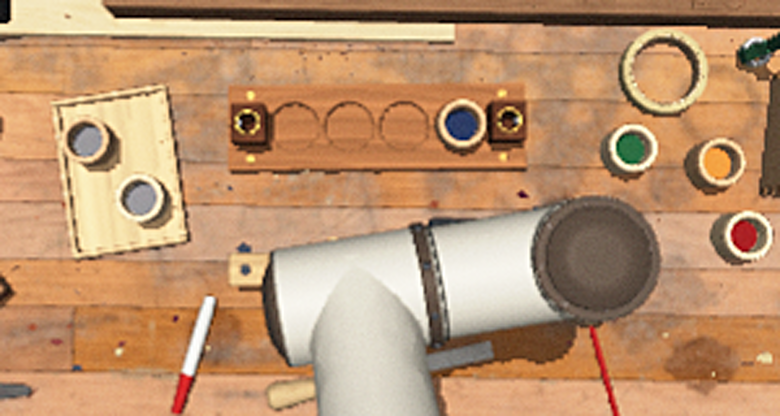

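Top view: green, orange and red still stand, blue is in recess 1, and the tray cups are fine. Camera bias is about (-1, +1.4) mm. I'll see whether a fast move that ends without settling shifts the tilt.

```bash
python3 -m creep '[[1,0,0,0,0],[1,0,0,0,0],[1,0,0,0,0],[1,0,0,0,0],[1,0,0,40,0],[1,0,0,85,0],[1,0,0,130,0],[1,0,0,180,0]]'
python3 -m creep '[[1,0,0,0,0],[1,0,0,0,0],[1,0,0,0,0],[1,0,0,0,0],[1,0,0,0,0],[1,0,0,0,0],[1,0,0,0,0],[1,0,0,0,0]]'
python3 -m creep '[[1,0,0,0,0],[1,0,0,0,0],[1,0,0,0,0],[1,0,0,0,0],[1,0,0,-45,0],[1,0,0,-90,0],[1,0,0,-135,0],[1,0,0,-180,0]]'
python3 -m creep '[[1,0,0,0,0],[1,0,0,0,0],[1,0,0,0,0],[1,0,0,0,0],[1,0,0,0,0],[1,0,0,0,0],[1,0,0,0,0],[1,0,0,0,0]]'
```

```text
time_s: 43.7
tcp_pos: [0.4332, -0.0931, 0.3394]
ee_rot: [[-0.013, -0.014, 1.0], [-0.023, 1.0, 0.013], [-1.0, -0.023, -0.013]]
wrist_force: [1.9, -0.4, -0.3]
gripper_width: 0.999
time_s: 44.5
tcp_pos: [0.4333, -0.093, 0.3393]
ee_rot: [[-0.013, -0.014, 1.0], [-0.023, 1.0, 0.014], [-1.0, -0.023, -0.013]]
wrist_force: [0.0, -0.2, -0.9]
gripper_width: 0.999
time_s: 45.3
tcp_pos: [0.4333, -0.093, 0.1582]
ee_rot: [[-0.011, -0.014, 1.0], [-0.023, 1.0, 0.014], [-1.0, -0.023, -0.012]]
wrist_force: [1.3, 0.2, -0.7]
gripper_width: 1.0
time_s: 46.1
tcp_pos: [0.4333, -0.093, 0.1584]
ee_rot: [[-0.011, -0.014, 1.0], [-0.023, 1.0, 0.014], [-1.0, -0.023, -0.011]]
wrist_force: [-0.2, 0.9, -0.4]
gripper_width: 0.998
```

```bash
python3 -m creep '[[1,20,-20,0,0.14],[1,40,-50,0,0.28],[1,60,-80,0,0.42],[1,80,-110,0,0.56],[1,100,-140,0,0.7],[1,123,-150,0,0.84],[1,123,-150,0,0.98],[1,123,-150,0,1.12]]'
python3 -m creep '[[0.9,0,0,0,0.14],[0.9,0,0,0,0.28],[0.9,0,0,0,0.42],[0.9,0,0,0,0.56],[0.9,0,0,0,0.7],[0.9,0,0,0,0.84],[0.9,0,0,0,0.97],[0.9,0,0,0,0.97]]'
```

```text
time_s: 46.9
tcp_pos: [0.5566, -0.2436, 0.1575]
ee_rot: [[0.015, -0.908, 0.419], [-0.019, 0.419, 0.908], [-1.0, -0.021, -0.012]]
wrist_force: [-0.5, 0.4, -0.1]
gripper_width: 0.996
time_s: 47.7
tcp_pos: [0.5566, -0.2437, 0.1572]
ee_rot: [[0.024, -0.859, -0.512], [0.001, -0.512, 0.859], [-1.0, -0.021, -0.011]]
wrist_force: [-0.9, -0.3, -0.3]
gripper_width: 0.902
```

```bash
python3 -m creep '[[0.9,0,1,-30,0],[0.9,0,1,-60,0],[0.9,0,1,-90,0],[0.9,0,1,-110,0],[0.9,0,1,-120,0],[0.9,0,1,-121,0],[0.9,0,1,-121,0],[0.9,0,1,-121,0]]'
python3 -m creep '[[0.6,0,0,0,0],[0.4,0,0,0,0],[0.4,0,0,0,0],[0.4,0,0,0,0],[0.4,0,0,0,0],[0.4,0,0,0,0],[0.4,0,0,0,0],[0.4,0,0,0,0]]'
```

```text
time_s: 48.5
tcp_pos: [0.5576, -0.2429, 0.0376]
ee_rot: [[0.026, -0.859, -0.511], [0.0, -0.512, 0.859], [-1.0, -0.023, -0.013]]
wrist_force: [-0.9, -0.7, -0.2]
gripper_width: 0.899
time_s: 49.3
tcp_pos: [0.5574, -0.243, 0.0378]
ee_rot: [[0.026, -0.859, -0.512], [0.0, -0.512, 0.859], [-1.0, -0.023, -0.013]]
wrist_force: [-1.1, 0.4, 3.6]
gripper_width: 0.586
```

```bash
python3 -m creep '[[0.4,0,0,20,0],[0.4,0,0,60,0],[0.4,0,0,107,0],[0.4,5,50,107,-0.13],[0.4,10,100,107,-0.26],[0.4,15,150,107,-0.39],[0.4,20,200,107,-0.517],[0.4,22,250,107,-0.517]]'
python3 -m creep '[[0.4,0,0,0,0],[0.4,0,0,0,0],[0.4,0,0,-30,0],[0.4,0,0,-60,0],[0.4,0,0,-80,0],[0.4,0,0,-80,0],[0.4,0,0,-80,0],[0.4,0,0,-80,0]]'
```

```text
time_s: 50.1
tcp_pos: [0.5792, 0.0024, 0.1444]
ee_rot: [[0.023, -1.0, -0.017], [-0.012, -0.018, 1.0], [-1.0, -0.023, -0.013]]
wrist_force: [1.1, 0.9, -0.2]
gripper_width: 0.59
time_s: 50.9
tcp_pos: [0.5803, 0.002, 0.0658]
ee_rot: [[0.026, -1.0, -0.017], [-0.012, -0.017, 1.0], [-1.0, -0.026, -0.012]]
wrist_force: [-0.3, 0.4, -1.2]
gripper_width: 0.585
```

```bash
python3 -m creep '[[0.4,-0.6,2.5,0,0],[0.4,-1.2,5.3,0,0],[0.4,-1.2,5.3,-3,0],[0.4,-1.2,5.3,-6,0],[0.4,-1.2,5.3,-7,0],[0.4,-1.2,5.3,-8,0],[0.4,-1.2,5.3,-9,0],[0.4,-1.2,5.3,-10,0]]'
python3 - <<'E'
from h import *
s=sense();print(s["tcp_pos"],s["wrist_force"],s["moment"])
E
```

```text
time_s: 51.7
tcp_pos: [0.5791, 0.0073, 0.0557]
ee_rot: [[0.026, -1.0, -0.017], [-0.012, -0.017, 1.0], [-1.0, -0.026, -0.012]]
wrist_force: [0.4, 0.6, -0.9]
gripper_width: 0.582
[0.57909094 0.00729702 0.05569649] [ 0.42843659  0.62812142 -0.86600349] [ 0.07239816  0.15710896 -0.007494  ]
```

Bottom is at about 18 mm and still free. Continuing gently.

```bash
python3 -m creep '[[0.4,0,0,-0.6,0],[0.4,0,0,-1.2,0],[0.4,0,0,-1.8,0],[0.4,0,0,-2.4,0],[0.4,0,0,-3,0],[0.4,0,0,-3.6,0],[0.4,0,0,-3.6,0],[0.4,0,0,-3.6,0]]'
python3 - <<'E'
from h import *
s=sense();print(s["tcp_pos"],s["wrist_force"],s["moment"])
E
```

```text
time_s: 52.5
tcp_pos: [0.5791, 0.0073, 0.0521]
ee_rot: [[0.026, -1.0, -0.017], [-0.012, -0.017, 1.0], [-1.0, -0.026, -0.012]]
wrist_force: [0.2, -0.8, -1.3]
gripper_width: 0.581
[0.57907873 0.0073087  0.05209546] [ 0.20759686 -0.81614361 -1.34599183] [-0.00748135  0.12806453 -0.0313562 ]
```

```bash
python3 -m creep '[[0.4,0,0,-0.7,0],[0.4,0,0,-1.4,0],[0.4,0,0,-2.1,0],[0.4,0,0,-2.8,0],[0.4,0,0,-3.4,0],[0.4,0,0,-4,0],[0.4,0,0,-4,0],[0.4,0,0,-4,0]]'
python3 - <<'E'
from h import *
s=sense();print(s["tcp_pos"],s["wrist_force"],s["moment"])
E
```

```text
time_s: 53.3
tcp_pos: [0.5791, 0.0073, 0.0481]
ee_rot: [[0.026, -1.0, -0.017], [-0.012, -0.017, 1.0], [-1.0, -0.026, -0.012]]
wrist_force: [0.0, 0.2, -0.0]
gripper_width: 0.583
[0.57908318 0.00726476 0.04808215] [ 0.01114742  0.15829672 -0.01502995] [ 0.04338798  0.15626516 -0.03152492]
```

```bash
python3 -m creep '[[0.4,0,0,-0.4,0],[0.76,0,0,-0.4,0],[0.76,0,0,-0.4,0],[0.76,0,0,-0.4,0],[0.76,0,0,-0.4,0],[0.76,0,0,20,0],[0.8,0,0,60,0],[0.85,0,0,100,0]]'
python3 -m creep '[[0.85,0,-50,0,0],[0.85,-5,-100,0,0],[0.85,-10,-150,0,0],[0.85,-20,-200,0,0],[0.85,-25,-250,0,0],[0.85,-30,-300,0,0],[0.85,-37,-346,0,0],[0.85,-37,-346,0,0]]'
python3 - <<'E'
from h import *
p=capture("top");P=cloud(p)
for c in ((.58,-.0555),(.5795,.0065)): print(circ(P,c,.052,.07,.031))
for c in ((.463,-.368),): print(circ(P,c,r=.035))
cv2.imwrite('pics/t11.png',cv2.resize(p['image'][140:300,150:450],None,fx=2.6,fy=2.6,interpolation=cv2.INTER_CUBIC))
E
```

```text
time_s: 54.1
tcp_pos: [0.5785, 0.0071, 0.1485]
ee_rot: [[0.023, -1.0, -0.017], [-0.013, -0.017, 1.0], [-1.0, -0.023, -0.013]]
wrist_force: [0.7, 0.5, 0.0]
gripper_width: 0.821
time_s: 54.9
tcp_pos: [0.54, -0.344, 0.148]
ee_rot: [[0.023, -1.0, -0.01], [-0.013, -0.01, 1.0], [-1.0, -0.023, -0.014]]
wrist_force: [-0.3, 0.8, -1.2]
gripper_width: 0.848
(122, 580.4, -55.8, 25.9, np.float64(61.7))
(120, 579.8, 6.0, 26.0, np.float64(61.5))
(0, 0.0, 0.0, 0.0, np.float64(nan))
  return _methods._mean(a, axis=axis, dtype=dtype,
  ret = ret.dtype.type(ret / rcount)
```

View pics/t11.png

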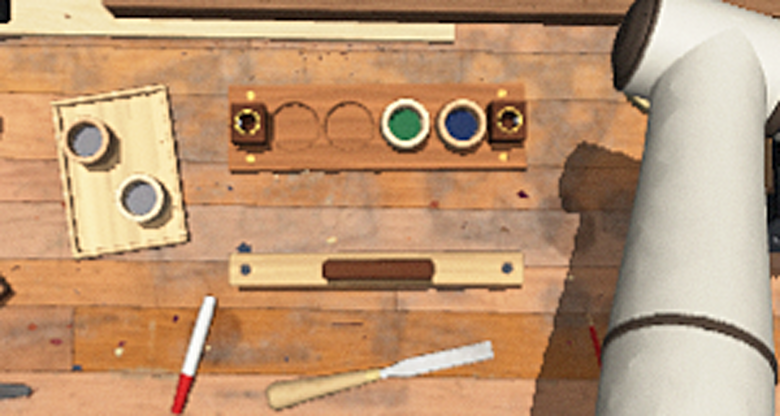

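Blue and green are seated side by side (tops at 61.5–61.7 mm). Now orange.

```bash
python3 -m creep '[[0.85,1,4.9,-20,-0.01],[0.85,1,4.9,-55,-0.01],[0.85,1,4.9,-85,-0.01],[0.85,1,4.9,-103,-0.01],[0.85,1,4.9,-110,-0.01],[0.85,1,4.9,-111,-0.01],[0.85,1,4.9,-111,-0.01],[0.85,1,4.9,-111,-0.01]]'
python3 -m creep '[[0.6,0,0,0,0],[0.4,0,0,0,0],[0.4,0,0,0,0],[0.4,0,0,0,0],[0.4,0,0,0,0],[0.4,0,0,0,0],[0.4,0,0,0,0],[0.4,0,0,0,0]]'
```

```text
time_s: 55.75
tcp_pos: [0.5423, -0.3368, 0.0384]
ee_rot: [[0.025, -1.0, -0.002], [-0.014, -0.003, 1.0], [-1.0, -0.025, -0.014]]
wrist_force: [0.3, -0.3, -0.2]
gripper_width: 0.85
time_s: 56.55
tcp_pos: [0.5422, -0.3369, 0.0386]
ee_rot: [[0.025, -1.0, -0.002], [-0.014, -0.003, 1.0], [-1.0, -0.025, -0.014]]
wrist_force: [-1.2, -0.1, 4.4]
gripper_width: 0.582
```

```bash
python3 -m creep '[[0.4,0,0,20,0],[0.4,0,0,65,0],[0.4,0,0,112,0],[0.4,5,50,112,0.018],[0.4,10,100,112,0.018],[0.4,15,150,112,0.018],[0.4,20,200,112,0.018],[0.4,25,250,112,0.018]]'
python3 -m creep '[[0.4,4,50,0,0],[0.4,7,100,0,0],[0.4,10,145,0,0],[0.4,10.7,158,0,0],[0.4,10.7,158,0,0],[0.4,10.7,158,-40,0],[0.4,10.7,158,-80,0],[0.4,10.7,158,-80,0]]'
```

```text
time_s: 57.35
tcp_pos: [0.5671, -0.0861, 0.1503]
ee_rot: [[0.026, -0.999, -0.02], [-0.013, -0.02, 1.0], [-1.0, -0.025, -0.013]]
wrist_force: [2.3, 0.0, -0.5]
gripper_width: 0.583
time_s: 58.15
tcp_pos: [0.5733, 0.069, 0.0648]
ee_rot: [[0.013, -1.0, -0.017], [-0.017, -0.017, 1.0], [-1.0, -0.013, -0.017]]
wrist_force: [-1.3, -0.4, -1.2]
gripper_width: 0.584
```

```bash
python3 -m creep '[[0.4,2,1,0,0],[0.4,4.8,2.5,0,0],[0.4,4.8,2.5,0,0],[0.4,4.8,2.5,0,0],[0.4,4.8,2.5,-1,0],[0.4,4.8,2.5,-2,0],[0.4,4.8,2.5,-3,0],[0.4,4.8,2.5,-3,0]]'
python3 - <<'E'
from h import *
s=sense();print(s["tcp_pos"],s["wrist_force"],s["moment"])
E
```

```text
time_s: 58.95
tcp_pos: [0.5779, 0.0716, 0.0617]
ee_rot: [[0.013, -1.0, -0.017], [-0.017, -0.017, 1.0], [-1.0, -0.013, -0.017]]
wrist_force: [0.5, 0.4, -0.4]
gripper_width: 0.583
[0.57793643 0.07155152 0.06166303] [ 0.5175496   0.4154426  -0.39219806] [ 0.0173265   0.12667375 -0.00697667]
```

```bash
python3 -m creep '[[0.4,0.2,0,-1,0],[0.4,0.2,0,-2,0],[0.4,0.2,0,-3,0],[0.4,0.2,0,-4,0],[0.4,0.2,0,-5,0],[0.4,0.2,0,-6,0],[0.4,0.2,0,-6,0],[0.4,0.2,0,-6,0]]'
python3 - <<'E'
from h import *
s=sense();print(s["tcp_pos"],s["wrist_force"],s["moment"])
E
```

```text
time_s: 59.75
tcp_pos: [0.5782, 0.0716, 0.0557]
ee_rot: [[0.013, -1.0, -0.017], [-0.017, -0.017, 1.0], [-1.0, -0.013, -0.017]]
wrist_force: [-0.4, 0.5, -1.3]
gripper_width: 0.586
[0.57817303 0.07156838 0.05567162] [-0.3667318   0.48744321 -1.30570797] [0.06443809 0.11841104 0.00565789]
```

In freely. Down to about 10.5 mm.

```bash
python3 -m creep '[[0.4,0,0,-1,0],[0.4,0,0,-2,0],[0.4,0,0,-3,0],[0.4,0,0,-4,0],[0.4,0,0,-5,0],[0.4,0,0,-6,0],[0.4,0,0,-6.5,0],[0.4,0,0,-6.5,0]]'
python3 - <<'E'
from h import *
s=sense();print(s["tcp_pos"],s["wrist_force"],s["moment"])
E
```

```text
time_s: 60.55
tcp_pos: [0.5781, 0.0715, 0.049]
ee_rot: [[0.013, -1.0, -0.017], [-0.017, -0.017, 1.0], [-1.0, -0.012, -0.017]]
wrist_force: [0.3, -0.6, -1.3]
gripper_width: 0.582
[0.57811873 0.07152193 0.0490446 ] [ 0.262902   -0.62806429 -1.31183415] [0.06749681 0.13847342 0.01895438]
```

Release and go to the red cup.

```bash
python3 -m creep '[[0.4,0,0,-0.4,0],[0.76,0,0,-0.4,0],[0.76,0,0,-0.4,0],[0.76,0,0,-0.4,0],[0.76,0,0,-0.4,0],[0.76,0,0,20,0],[0.8,0,0,60,0],[0.85,0,0,100,0]]'
python3 -m creep '[[0.9,-40,-20,0,0],[0.9,-80,-60,0,0],[0.9,-80,-60,0,0],[0.9,-80,-60,0,0],[0.9,-80,-60,0,0],[0.9,-80,-60,0,0],[0.9,-80,-60,0,0],[0.9,-80,-60,0,0]]'
python3 - <<'E'
from h import *
p=capture("top");P=cloud(p)
for c in ((.58,-.0555),(.5795,.0065),(.578,.068)): print(circ(P,c,.052,.07,.031))
for c in ((.463,-.368),): print(circ(P,c,r=.035))
cv2.imwrite('pics/t12.png',cv2.resize(p['image'][140:300,150:450],None,fx=2.6,fy=2.6,interpolation=cv2.INTER_CUBIC))
E
```

```text
time_s: 61.35
tcp_pos: [0.5776, 0.0713, 0.1495]
ee_rot: [[0.011, -1.0, -0.017], [-0.018, -0.017, 1.0], [-1.0, -0.01, -0.018]]
wrist_force: [0.2, -0.7, 0.1]
gripper_width: 0.819
time_s: 62.15
tcp_pos: [0.4981, 0.0117, 0.1491]
ee_rot: [[0.01, -1.0, -0.018], [-0.018, -0.018, 1.0], [-1.0, -0.01, -0.018]]
wrist_force: [0.3, 0.0, 0.1]
gripper_width: 0.897
(46, 587.6, -63.0, 23.0, np.float64(61.4))
(0, 0.0, 0.0, 0.0, np.float64(nan))
(108, 578.8, 68.0, 25.7, np.float64(61.7))
(144, 462.2, -368.4, 26.5, np.float64(51.4))
  return _methods._mean(a, axis=axis, dtype=dtype,
  ret = ret.dtype.type(ret / rcount)
```

View pics/t12.png

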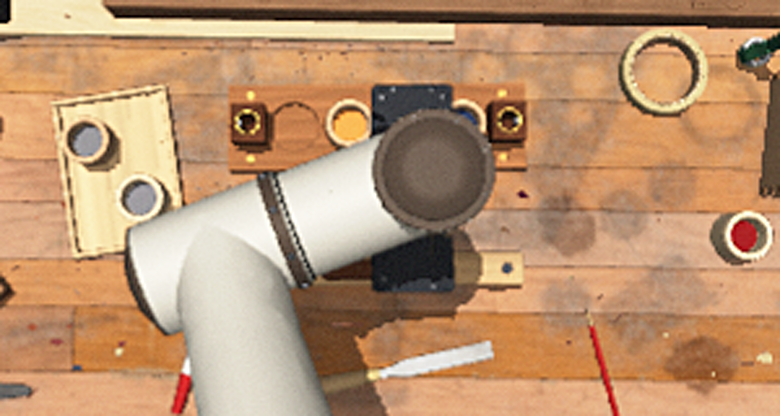

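Orange is seated in recess 3. Red is at camera (462,-368), next to nothing.

```bash
python3 -m creep '[[0.9,0,-50,0,0],[0.9,-5,-100,0,0],[0.9,-10,-150,0,0],[0.9,-15,-200,0,0],[0.9,-20,-250,0,0],[0.9,-25,-300,0,0],[0.9,-30,-350,0,0],[0.9,-36.6,-378.7,0,0]]'
python3 -m creep '[[0.9,0,0,0,0],[0.9,0,0,0,0],[0.9,0,0,-30,0],[0.9,0,0,-60,0],[0.9,0,0,-85,0],[0.9,0,0,-92,0],[0.9,0,0,-92,0],[0.9,0,0,-92,0]]'
```

```text
time_s: 63.0
tcp_pos: [0.4611, -0.3702, 0.1488]
ee_rot: [[0.01, -1.0, -0.015], [-0.019, -0.016, 1.0], [-1.0, -0.01, -0.019]]
wrist_force: [0.4, 0.3, -0.1]
gripper_width: 0.902
time_s: 63.8
tcp_pos: [0.4624, -0.3701, 0.0581]
ee_rot: [[0.012, -1.0, -0.017], [-0.02, -0.017, 1.0], [-1.0, -0.012, -0.02]]
wrist_force: [-0.1, -0.5, 0.4]
gripper_width: 0.903
```

```bash
python3 -m creep '[[0.9,-1,3.1,-7,0],[0.9,-1,3.1,-14,0],[0.9,-1,3.1,-20,0],[0.9,-1,3.1,-20,0],[0.8,-1,3.1,-20,0],[0.6,-1,3.1,-20,0],[0.4,-1,3.1,-20,0],[0.4,-1,3.1,-20,0]]'
python3 -m creep '[[0.4,0,0,0,0],[0.4,0,0,0,0],[0.4,0,0,0,0],[0.4,0,0,0,0],[0.4,0,0,0,0],[0.4,0,0,0,0],[0.4,0,0,0,0],[0.4,0,0,0,0]]'
```

```text
time_s: 64.6
tcp_pos: [0.4615, -0.3671, 0.0383]
ee_rot: [[0.013, -1.0, -0.017], [-0.02, -0.017, 1.0], [-1.0, -0.012, -0.02]]
wrist_force: [1.0, 0.0, -0.3]
gripper_width: 0.621
time_s: 65.4
tcp_pos: [0.4615, -0.3671, 0.0383]
ee_rot: [[0.013, -1.0, -0.017], [-0.02, -0.017, 1.0], [-1.0, -0.012, -0.02]]
wrist_force: [-0.2, 0.0, 0.6]
gripper_width: 0.587
```

```bash
python3 -m creep '[[0.4,0,0,20,0],[0.4,0,0,65,0],[0.4,0,0,112,0],[0.4,10,45,112,0],[0.4,20,90,112,0],[0.4,30,135,112,0],[0.4,40,180,112,0],[0.4,50,225,112,0]]'
python3 -m creep '[[0.4,10,45,0,0],[0.4,20,90,0,0],[0.4,30,135,0,0],[0.4,40,180,0,0],[0.4,50,225,0,0],[0.4,65,265,0,0],[0.4,65,275,0,0],[0.4,65,275,0,0]]'
```

```text
time_s: 66.2
tcp_pos: [0.5114, -0.1403, 0.1504]
ee_rot: [[0.013, -1.0, -0.017], [-0.02, -0.017, 1.0], [-1.0, -0.012, -0.02]]
wrist_force: [-0.1, 0.3, -0.6]
gripper_width: 0.59
time_s: 67.0
tcp_pos: [0.5762, 0.1363, 0.1497]
ee_rot: [[0.012, -1.0, -0.019], [-0.02, -0.019, 1.0], [-1.0, -0.011, -0.02]]
wrist_force: [-0.6, -0.4, -1.9]
gripper_width: 0.588
```

```bash
python3 -m creep '[[0.4,0.5,-4.8,0,0],[0.4,0.5,-4.8,-25,0],[0.4,0.5,-4.8,-50,0],[0.4,0.5,-4.8,-75,0],[0.4,0.5,-4.8,-85,0],[0.4,0.5,-4.8,-85,0],[0.4,0.5,-4.8,-85,0],[0.4,0.5,-4.8,-85,0]]'
```

```text
time_s: 67.8
tcp_pos: [0.5776, 0.1315, 0.0662]
ee_rot: [[0.014, -1.0, -0.019], [-0.019, -0.019, 1.0], [-1.0, -0.014, -0.019]]
wrist_force: [-0.5, 0.3, -0.8]
gripper_width: 0.587
```

```bash
python3 -m creep '[[0.4,-0.6,-0.2,-3,0],[0.4,-0.6,-0.2,-6,0],[0.4,-0.6,-0.2,-7,0],[0.4,-0.6,-0.2,-8,0],[0.4,-0.6,-0.2,-9,0],[0.4,-0.6,-0.2,-10,0],[0.4,-0.6,-0.2,-11,0],[0.4,-0.6,-0.2,-11,0]]'
```

```text
time_s: 68.6
tcp_pos: [0.5769, 0.1312, 0.055]
ee_rot: [[0.014, -1.0, -0.019], [-0.019, -0.019, 1.0], [-1.0, -0.014, -0.019]]
wrist_force: [-0.6, 0.1, -1.6]
gripper_width: 0.588
```

```bash
python3 -c "
from h import *
s=sense();print(s['tcp_pos'],s['wrist_force'],s['moment'])"
```

```text
[0.57689501 0.13122677 0.05501375] [-0.6489189   0.066537   -1.57614521] [ 0.06727645  0.08411295 -0.02346287]
```

```bash
python3 -m creep '[[0.4,0,0,-1,0],[0.4,0,0,-2,0],[0.4,0,0,-3,0],[0.4,0,0,-4,0],[0.4,0,0,-5,0],[0.4,0,0,-6,0],[0.4,0,0,-6.5,0],[0.4,0,0,-6.5,0]]'
python3 -m creep '[[0.4,0,0,-0.4,0],[0.76,0,0,-0.4,0],[0.76,0,0,-0.4,0],[0.76,0,0,-0.4,0],[0.76,0,0,-0.4,0],[0.76,0,0,20,0],[0.8,0,0,60,0],[0.85,0,0,100,0]]'
python3 -m creep '[[0.9,-40,20,0,0],[0.9,-80,60,0,0],[0.9,-120,110,0,0],[0.9,-120,110,0,0],[0.9,-120,110,0,0],[0.9,-120,110,0,0],[0.9,-120,110,0,0],[0.9,-120,110,0,0]]'
python3 - <<'E'
from h import *
p=capture("top");P=cloud(p)
for c in ((.581,-.0555),(.5795,.0065),(.578,.068),(.577,.130)): print(circ(P,c,.052,.064,.031))
cv2.imwrite('pics/t13.png',cv2.resize(p['image'][140:300,90:450],None,fx=2.2,fy=2.2,interpolation=cv2.INTER_CUBIC))
print("bar",rectfit(P,.045,.06,.38,.46,-.16,.22))
q=capture("side");cv2.imwrite('pics/s13.png',cv2.resize(q["image"][140:300,200:380],None,fx=3.5,fy=3.5,interpolation=cv2.INTER_CUBIC))
E
```

```text
time_s: 69.4
tcp_pos: [0.5769, 0.1312, 0.0485]
ee_rot: [[0.014, -1.0, -0.019], [-0.019, -0.019, 1.0], [-1.0, -0.014, -0.019]]
wrist_force: [-0.3, -0.2, -1.1]
gripper_width: 0.587
time_s: 70.2
tcp_pos: [0.5764, 0.1309, 0.1489]
ee_rot: [[0.012, -1.0, -0.019], [-0.02, -0.019, 1.0], [-1.0, -0.012, -0.021]]
wrist_force: [0.6, 0.6, 0.2]
gripper_width: 0.819
time_s: 71.0
tcp_pos: [0.457, 0.2401, 0.1487]
ee_rot: [[0.012, -1.0, -0.017], [-0.021, -0.017, 1.0], [-1.0, -0.011, -0.021]]
wrist_force: [0.5, -0.6, 0.4]
gripper_width: 0.9
(101, 580.8, -55.9, 26.1, np.float64(61.3))
(109, 579.9, 6.1, 26.0, np.float64(61.0))
(103, 578.7, 67.7, 25.9, np.float64(61.1))
(105, 578.0, 132.2, 28.9, np.float64(61.2))
bar (1069, ((420.2852783203125, 36.44584655761719), (35.61965560913086, 320.3359680175781), 1.3896355628967285), array([0.42042015, 0.03978492, 0.05373663]), np.float64(0.05384252446861226))
```

View pics/t13.png

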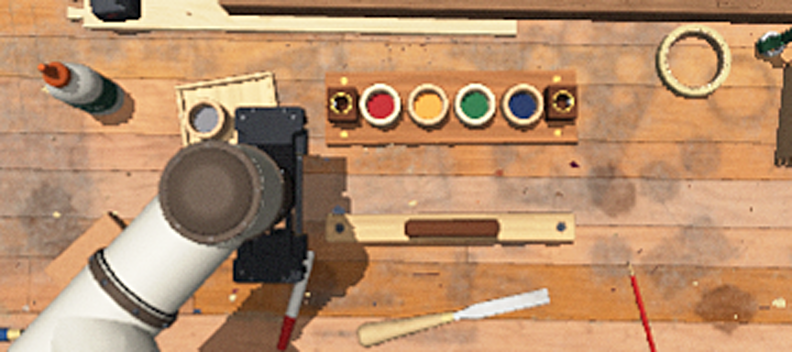

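View pics/s13.png

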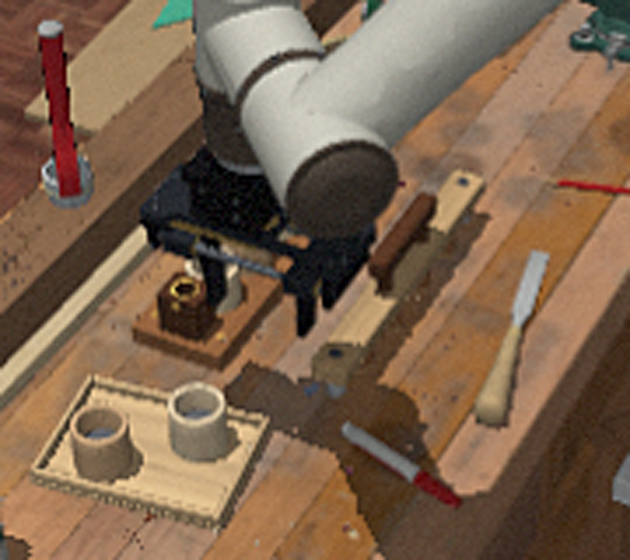

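All four cups stand in the recesses with tops at about 61 mm, and both done cups are in the tray. I'll regrasp the comb at the pose where I released it.

```bash
python3 -m creep '[[0.9,-10,-50,0,0],[0.9,-20,-100,0,0],[0.9,-30,-150,0,0],[0.9,-38.3,-205,0,0],[0.9,-38.3,-205,0,0],[0.9,-38.3,-205,0,0],[0.9,-38.3,-205,0,0],[0.9,-38.3,-205,0,0]]'
python3 -m creep '[[0.9,0,0,-20,0],[0.9,0,0,-40,0],[0.9,0,0,-55,0],[0.9,0,0,-61,0],[0.9,0,0,-61,0],[0.9,0,0,-61,0],[0.9,0,0,-61,0],[0.9,0,0,-61,0]]'
```

```text
time_s: 71.9
tcp_pos: [0.4193, 0.0362, 0.1488]
ee_rot: [[0.012, -1.0, -0.018], [-0.02, -0.019, 1.0], [-1.0, -0.012, -0.021]]
wrist_force: [0.5, -0.7, -0.2]
gripper_width: 0.903
time_s: 72.7
tcp_pos: [0.4198, 0.0364, 0.0885]
ee_rot: [[0.014, -1.0, -0.019], [-0.02, -0.019, 1.0], [-1.0, -0.014, -0.02]]
wrist_force: [-0.5, -0.3, 0.6]
gripper_width: 0.901
```

```bash
python3 -m creep '[[0.9,-1.1,-1.3,-0.6,0],[0.9,-1.1,-1.3,-0.6,0],[0.6,-1.1,-1.3,-0.6,0],[0.3,-1.1,-1.3,-0.6,0],[0,-1.1,-1.3,-0.6,0],[0,-1.1,-1.3,-0.6,0],[0,-1.1,-1.3,-0.6,0],[0,-1.1,-1.3,-0.6,0]]'
python3 -m creep '[[0,0,0,0,0],[0,0,0,0,0],[0,0,0,0,0],[0,0,0,0,0],[0,0,0,0,0],[0,0,0,0,0],[0,0,0,0,0],[0,0,0,0,0]]'
```

```text
time_s: 73.5
tcp_pos: [0.4187, 0.0352, 0.0878]
ee_rot: [[0.014, -1.0, -0.019], [-0.02, -0.019, 1.0], [-1.0, -0.013, -0.02]]
wrist_force: [-0.2, 0.4, 0.1]
gripper_width: 0.438
time_s: 74.3
tcp_pos: [0.4188, 0.0352, 0.0879]
ee_rot: [[0.014, -1.0, -0.019], [-0.02, -0.019, 1.0], [-1.0, -0.014, -0.02]]
wrist_force: [0.7, -0.8, -0.2]
gripper_width: 0.249
```

```bash
python3 -m creep '[[0,0,0,10,0],[0,0,0,30,0],[0,0,0,60,0],[0,0,0,90,0],[0,0,0,110,0],[0,0,0,115,0],[0,0,0,115,0],[0,0,0,115,0]]'
python3 -m creep '[[0,30,0,0,0],[0,60,0,0,0],[0,90,0,0,0],[0,120,0,0,0],[0,145,0,0,0],[0,160.5,0,0,0],[0,160.5,0,0,0],[0,160.5,0,0,0]]'
python3 - <<'E'
from h import *
s=sense();print(s["tcp_pos"],s["wrist_force"],s["moment"])
q=capture("side");cv2.imwrite('pics/s14.png',cv2.resize(q["image"][120:280,200:380],None,fx=3.5,fy=3.5,interpolation=cv2.INTER_CUBIC))
E
```

```text
time_s: 75.1
tcp_pos: [0.4174, 0.0348, 0.2011]
ee_rot: [[0.01, -1.0, -0.018], [-0.021, -0.018, 1.0], [-1.0, -0.01, -0.021]]
wrist_force: [-0.5, 0.7, -4.6]
gripper_width: 0.248
time_s: 75.9
tcp_pos: [0.5767, 0.0345, 0.1987]
ee_rot: [[0.005, -1.0, -0.017], [-0.022, -0.018, 1.0], [-1.0, -0.005, -0.022]]
wrist_force: [-0.3, -0.8, -4.2]
gripper_width: 0.252
[0.57667307 0.03447679 0.19865511] [-0.27387774 -0.83043667 -4.22496285] [ 0.05356866  0.222153   -0.01549941]
```

View pics/s14.png

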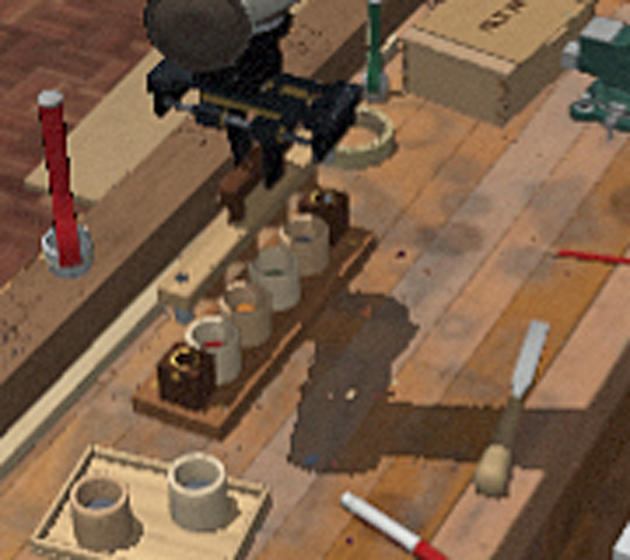

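The comb is over the base, hanging level above the cups, with its end dowel above the near socket at (180,315). I'll correct x and y, then lower.

```bash
python3 -m creep '[[0,3,0.9,0,0],[0,3,0.9,-5,0],[0,3,0.9,-15,0],[0,3,0.9,-25,0],[0,3,0.9,-32,0],[0,3,0.9,-36,0],[0,3,0.9,-36,0],[0,3,0.9,-36,0]]'
python3 - <<'E'
from h import *
s=sense();print(s["tcp_pos"],s["wrist_force"],s["moment"])
q=capture("side");cv2.imwrite('pics/s15.png',cv2.resize(q["image"][150:260,230:330],None,fx=5.5,fy=5.5,interpolation=cv2.INTER_CUBIC))
p=capture("top");P=cloud(p)
print(rectfit(P,.115,.14,.53,.63,-.16,.24))
E
```

```text
time_s: 76.75
tcp_pos: [0.5798, 0.0354, 0.1634]
ee_rot: [[0.007, -1.0, -0.018], [-0.022, -0.018, 1.0], [-1.0, -0.006, -0.022]]
wrist_force: [0.1, 0.3, -4.1]
gripper_width: 0.249
[0.57977135 0.0354306  0.16343564] [ 0.14668688  0.28636073 -4.0807042 ] [ 0.08367212  0.09414642 -0.02088751]
(505, ((581.45556640625, -68.13056182861328), (34.288238525390625, 110.16345977783203), 1.0031476020812988), array([ 0.58077229, -0.0717799 ,  0.12949267]), np.float64(0.12974662420155636))
```

View pics/s15.png

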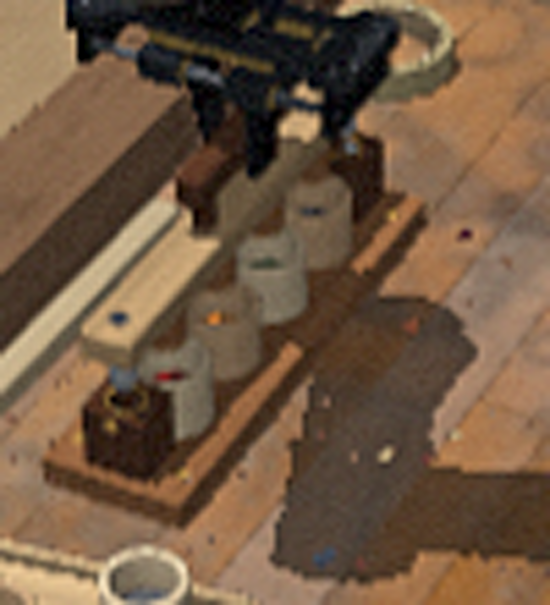

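The dowel is right above the near socket mouth. Lowering slowly towards the catches.

```bash
python3 -m creep '[[0,-0.2,0,-2,0],[0,-0.2,0,-4,0],[0,-0.2,0,-6,0],[0,-0.2,0,-8,0],[0,-0.2,0,-10,0],[0,-0.2,0,-12,0],[0,-0.2,0,-13,0],[0,-0.2,0,-13,0]]'
python3 - <<'E'
from h import *
s=sense();print(s["tcp_pos"],s["wrist_force"],s["moment"])
E
```

```text
time_s: 77.65
tcp_pos: [0.5796, 0.0355, 0.1505]
ee_rot: [[0.007, -1.0, -0.018], [-0.021, -0.018, 1.0], [-1.0, -0.006, -0.022]]
wrist_force: [0.5, 0.1, -4.5]
gripper_width: 0.252
[0.57957756 0.03546463 0.15051234] [ 0.50403323  0.12936641 -4.49623987] [0.09306396 0.11047653 0.02682772]
```

```bash
python3 -m creep '[[0,-0.2,0,-1,0],[0,-0.2,0,-2,0],[0,-0.2,0,-3,0],[0,-0.2,0,-4,0],[0,-0.2,0,-5,0],[0,-0.2,0,-6,0],[0,-0.2,0,-6,0],[0,-0.2,0,-6,0]]'
python3 - <<'E'
from h import *
s=sense();print(s["tcp_pos"],s["wrist_force"],s["moment"])
E
```

```text
time_s: 78.45
tcp_pos: [0.5796, 0.0353, 0.1448]
ee_rot: [[0.007, -1.0, -0.018], [-0.022, -0.018, 1.0], [-1.0, -0.007, -0.022]]
wrist_force: [-0.3, -2.3, -1.3]
gripper_width: 0.248
[0.57958952 0.03529908 0.14482506] [-0.26809323 -2.29159123 -1.30443001] [-0.26022388  0.0715734  -0.06363155]
```

```bash
python3 -m creep '[[0,0,0,-1,0],[0,0,0,-2,0],[0,0,0,-3,0],[0,0,0,-4,0],[0,0,0,-5,0],[0,0,0,-6,0],[0,0,0,-7,0],[0,0,0,-8,0]]'
python3 - <<'E'
from h import *
s=sense();print(s["tcp_pos"],s["wrist_force"],s["moment"])
E
```

```text
time_s: 79.25
tcp_pos: [0.5804, 0.0344, 0.1389]
ee_rot: [[0.009, -1.0, -0.019], [-0.023, -0.019, 1.0], [-1.0, -0.009, -0.023]]
wrist_force: [-2.1, -5.2, 9.1]
gripper_width: 0.247
[0.58036521 0.03444449 0.13894723] [-2.08667148 -5.19245983  9.12781783] [-1.26534754  0.8258163   0.0363264 ]
```

```bash
python3 - <<'E'
from h import *
q=capture("side");cv2.imwrite('pics/s16.png',cv2.resize(q["image"][150:260,230:330],None,fx=5.5,fy=5.5,interpolation=cv2.INTER_CUBIC))
p=capture("top");P=cloud(p)
cv2.imwrite('pics/t16.png',cv2.resize(p["image"][150:230,220:370],None,fx=5,fy=5,interpolation=cv2.INTER_CUBIC))
for y0,y1 in ((.15,.2),(.11,.15),(-.05,-.02),(-.09,-.05),(-.125,-.09)):
    m=(abs(P[...,0]-.58)<.012)&(P[...,1]>y0)&(P[...,1]<y1)&(P[...,2]<.13)&(P[...,2]>.07)
    print(y0,y1,m.sum(),np.median(P[m][:,2]) if m.any() else None)
E
```

```text
0.15 0.2 0 None
0.11 0.15 0 None
-0.05 -0.02 80 0.10279932114060475
-0.09 -0.05 134 0.10177600910285867
-0.125 -0.09 104 0.10029749309074154
```

View pics/s16.png

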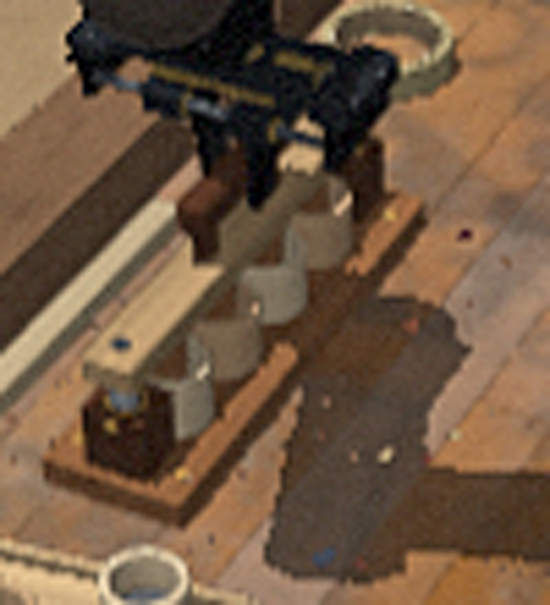

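View pics/t16.png

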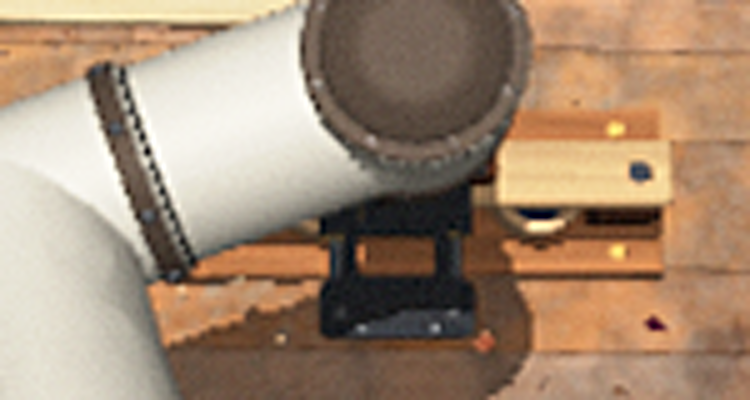

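The right (-y) end has gone past its catch while the left end is still on it (bar slope about 2°). I'll keep pressing, a little to the left.

```bash
python3 -m creep '[[0,0,1.5,-1,0],[0,0,2.5,-3,0],[0,0,3,-5,0],[0,0,3,-7,0],[0,0,3,-9,0],[0,0,3,-11,0],[0,0,3,-13,0],[0,0,3,-13,0]]'
python3 - <<'E'
from h import *
s=sense();print(s["tcp_pos"],s["wrist_force"],s["moment"])
q=capture("side");cv2.imwrite('pics/s17.png',cv2.resize(q["image"][150:260,230:330],None,fx=5.5,fy=5.5,interpolation=cv2.INTER_CUBIC))
p=capture("top");P=cloud(p)
for y0,y1 in ((.15,.2),(.11,.15),(-.05,-.02),(-.09,-.05),(-.125,-.09)):
    m=(abs(P[...,0]-.58)<.012)&(P[...,1]>y0)&(P[...,1]<y1)&(P[...,2]<.13)&(P[...,2]>.07)
    print(y0,y1,m.sum(),np.median(P[m][:,2]) if m.any() else None)
E
```

```text
time_s: 80.15
tcp_pos: [0.5792, 0.0365, 0.1242]
ee_rot: [[0.006, -1.0, -0.017], [-0.024, -0.018, 1.0], [-1.0, -0.006, -0.024]]
wrist_force: [0.3, -2.3, -4.7]
gripper_width: 0.251
[0.57917805 0.03654558 0.12422249] [ 0.32187062 -2.29112469 -4.69578001] [-0.9882701   0.12660951  0.01468221]
0.15 0.2 0 None
0.11 0.15 0 None
-0.05 -0.02 79 0.09092875123309763
-0.09 -0.05 118 0.08962307686060977
-0.125 -0.09 104 0.09049317784337596
```

View pics/s17.png

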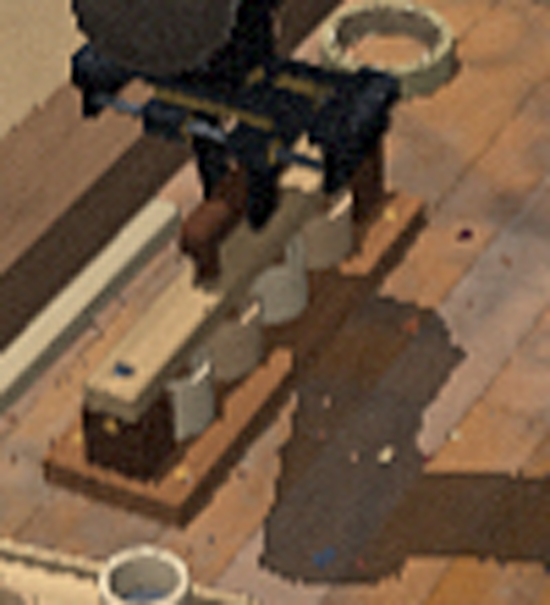

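Both ends are nearly home. Pressing firmly to bottom out.

```bash
python3 -m creep '[[0,0,-1,-1,0],[0,0,-1,-2,0],[0,0,-1,-3,0],[0,0,-1,-4,0],[0,0,-1,-4,0],[0,0,-1,-4,0],[0,0,-1,-4,0],[0,0,-1,-4,0]]'
```

```text
time_s: 81.05
tcp_pos: [0.5797, 0.0365, 0.1237]
ee_rot: [[0.009, -1.0, -0.02], [-0.024, -0.02, 1.0], [-1.0, -0.008, -0.024]]
wrist_force: [-5.8, 1.9, 12.5]
gripper_width: 0.251
```

```bash
python3 -m creep '[[0,0,0,-1,0],[0,0,0,-1,0],[0,0,0,0,0],[0,0,0,0.2,0],[0.3,0,0,0.2,0],[0.5,0,0,0.2,0],[0.7,0,0,0.2,0],[0.7,0,0,0.2,0]]'
python3 -m creep '[[0.7,0,0,0,0],[0.7,0,0,0,0],[0.7,0,0,15,0],[0.7,0,0,45,0],[0.7,0,0,90,0],[0.7,0,0,120,0],[0.7,0,0,120,0],[0.7,0,0,120,0]]'
python3 -m creep '[[0.7,-40,50,0,0],[0.7,-80,100,0,0],[0.7,-120,150,0,0],[0.7,-140,200,0,0],[0.7,-140,200,0,0],[0.7,-140,200,0,0],[0.7,-140,200,0,0],[0.7,-140,200,0,0]]'
python3 - <<'E'
from h import *
p=capture("top");P=cloud(p);cv2.imwrite('pics/t18.png',cv2.resize(p['image'][140:300,90:450],None,fx=2.2,fy=2.2,interpolation=cv2.INTER_CUBIC))
for y0,y1 in ((.16,.2),(.11,.15),(-.05,-.02),(-.09,-.05),(-.125,-.09)):
    m=(abs(P[...,0]-.58)<.012)&(P[...,1]>y0)&(P[...,1]<y1)&(P[...,2]<.13)&(P[...,2]>.07)
    print(y0,y1,m.sum(),np.median(P[m][:,2]) if m.any() else None)
print("bar",rectfit(P,.08,.095,.52,.64,-.17,.23)[:2]);print("grip",rectfit(P,.12,.145,.52,.64,-.17,.23))
q=capture("side");cv2.imwrite('pics/s18.png',cv2.resize(q["image"][150:300,190:350],None,fx=3.7,fy=3.7,interpolation=cv2.INTER_CUBIC))
E
```

```text
time_s: 81.85
tcp_pos: [0.58, 0.0366, 0.1239]
ee_rot: [[0.009, -1.0, -0.019], [-0.024, -0.02, 1.0], [-1.0, -0.009, -0.024]]
wrist_force: [0.5, 0.2, 0.1]
gripper_width: 0.489
time_s: 82.65
tcp_pos: [0.5799, 0.0368, 0.2444]
ee_rot: [[0.01, -1.0, -0.019], [-0.023, -0.019, 1.0], [-1.0, -0.01, -0.023]]
wrist_force: [-0.6, -0.5, -0.0]
gripper_width: 0.7
time_s: 83.45
tcp_pos: [0.4397, 0.2359, 0.2433]
ee_rot: [[0.008, -1.0, -0.018], [-0.024, -0.019, 1.0], [-1.0, -0.008, -0.024]]
wrist_force: [0.2, -0.9, 0.3]
gripper_width: 0.701
0.16 0.2 119 0.09061359710877515
0.11 0.15 121 0.08995813288889432
-0.05 -0.02 82 0.09115309007399319
-0.09 -0.05 115 0.09001280175709891
-0.125 -0.09 103 0.08942555120926765
bar (1107, ((580.7000122070312, 36.82554626464844), (36.429019927978516, 319.3222961425781), 1.3751375675201416))
grip (391, ((580.1488647460938, 37.397613525390625), (21.390369415283203, 117.48416900634766), 0.9532272815704346), array([0.57960043, 0.03800166, 0.13518045]), np.float64(0.13587620370198628))
```

View pics/t18.png

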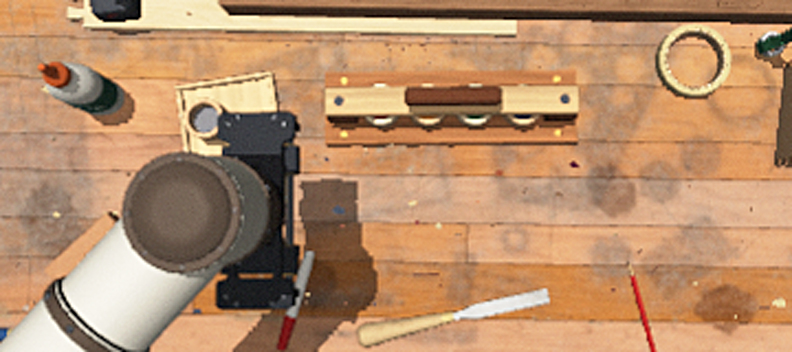

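View pics/s18.png

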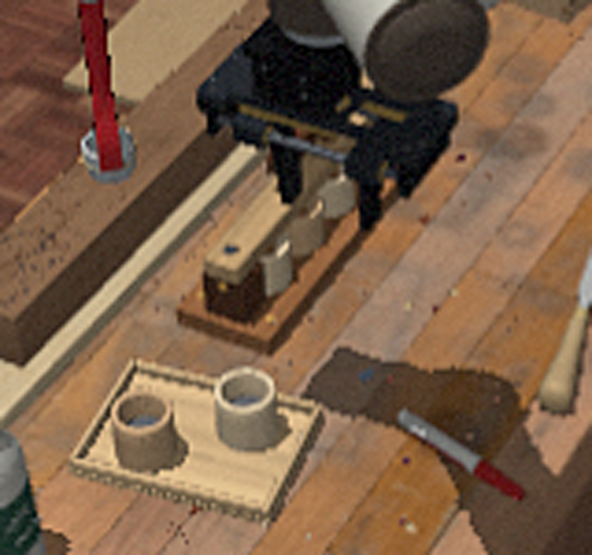

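```bash
python3 - <<'E'
from h import *
r=[]
for i in range(6):
    P=cloud(capture("top"));Q=[]
    for y0,y1 in ((.155,.195),(.105,.15),(-.085,-.03),(-.122,-.09)):
        m=(abs(P[...,0]-(.58-.02*((y0+y1)/2-.036)))<.012)&(P[...,1]>y0)&(P[...,1]<y1)&(P[...,2]<.11)&(P[...,2]>.08)
        Q.append(P[m][:,2].mean()*1000)
    r.append(Q)
print(np.mean(r,0),np.std(r,0))
E
```

```text
[90.1390282  89.98687926 90.17703892 90.29035923] [0.16619173 0.1397367  0.08423715 0.0856338 ]
```

The bar is level within 0.3 mm and at its original height. Handing in.

```bash
python3 -c "
from station import *
print(finish_job(), sense()['time_s'])"
```

```text
the job is handed in; nothing more can be done
the job is handed in; nothing more can be done
```

The job is finished and handed in at about 84 s. I pulled the comb straight up and stood it in front of the base. I then set the two finished cups upright in the tray and stood all four glued cups in the recesses. Last, I lowered the comb, pressed it home and moved the robot clear.

- **Comb:** the bar is level within 0.3 mm at both ends. Its top is at the height I measured before lifting it, allowing for a camera offset of about 1.5 mm. At the last press the TCP height was again 123.7 mm, the same as at the first grasp, with 12.5 N upward on the wrist.
- **Cups:** before the comb went on, all four cup tops read about 61 mm, the same as the finished cups when seated. The last pictures show both finished cups standing in the tray.
- **Tape, sanding block and glue bottle:** the tape roll and glue bottle look unmoved in the last pictures. The sanding block was mostly hidden by the arm, and I did not measure any of the three again. The robot never went near the sanding block.

Not everything went smoothly:
- **Blue cup:** it caught on its recess rim at first, with about 30 N on the wrist, and went in after a 3 mm shift.
- **Red cup:** it was knocked aside during the run, so I located it again.
- **Uneven snap:** the comb's right end passed its catch before the left one, so the bar sat about 2° off level for a moment before both ends went home.
- **Tool tilt:** the tool picked up 1 to 1.5° of tilt along the way.

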